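# Swing the model saw open onto its stop and seat a cast against its fence

## Robot

A 6-joint arm with a two-finger parallel gripper is mounted at the origin on a cart in front of the work surface, level with it; the furniture and walls round the work are solid. World frame = base frame: x ahead of the robot, y to its left, z up, the work surface at z = 0. Lengths are in mm, angles in rad, forces in N, time in s.
With the tool pointing down it reaches from about 275 to 1000 mm from the base axis. Payload 8.4 kg.
Tool frame: the origin (TCP) lies at the very end of the fingers, on their centre line; the grasp point (between the pads) lies 19 mm behind it; z points along the fingers, y is the direction in which the jaws open and shut (so a half turn about z gives the same grasp; the last joint's range is limited). The gripper opens to 85 mm and grips with 20 to 120 N. Pads are 22 mm wide; open, the fingers measure 114 mm over their backs; the gripper's body (76 mm by 85 mm) begins 54 mm behind the grasp point. The pads swing forward as they close: fully open they stand 13 mm farther back than shut.
Start: joints at [1.212, 0.353, 1.633, -0, 1.155, -0.002], TCP at [218.297, 585.64, 231.281] pointing down, gripper open.
Joint ranges: [-2.63, 2.63], [-0.92, 2.1], [0.06, 2.66], [-1.3, 4.44], [0, 2.69], [-3.02, 3.02]. Speed limits (rad/s): [2.22, 2.22, 2.79, 3.14, 3.14, 3.14].

## Interface

Orientations are given as [roll, pitch, yaw] about the fixed x, y, z axes, in that order (R = Rz(yaw) Ry(pitch) Rx(roll)).
In Python, from rig import readout, grab_frame, calibration, r gives the robot as it stands. The module is installed in compiled form; this text tells all that it offers.
- The arm moves only by the tool play_rows, never from a script. Its argument "rows" is a list of rows, each a list of 3 entries, a list of its own where there are three numbers: the closure in counts, from 0 (fully open) to 255 (shut), then the shift along the tool's x, y, z in cm, then the turn, a rotation vector about the tool's x, y, z in rad. In form: [[gripper, [dx, dy, dz], [rx, ry, rz]], ...]. A call has 1 to 12 rows; each row is the pose to reach, as a shift and turn from the pose commanded when the call began, along the tool's axes at that moment; what a row does not reach only later rows make up. A row lasts 1/12 s, in which the tool goes at most 41.7 mm and 7.16 degrees, less where a joint would pass 70% of its speed; a pose out of reach is approached as far as the arm can. A call with a gripper value outside its range is refused whole. The fingers move at their own pace and stop on an object; "squeeze" is the grip in N (left out, the last holds). Time passes only in rows, so rows that repeat a pose let the fingers close. It gives the time, the measured TCP pose, the force and the opening at its end, in the units of the state.
- readout.sense(): the state, without advancing time (a new reading comes with each control period).
- grab_frame(name): name is "scene" or "top"; returns (picture, depth): 400x640x3 uint8, red, green, blue; 400x640 float32, mm along the optical axis (not along the pixel's ray), 0 where there is no reading.
- calibration(name): a dict with "vfov" (degrees; the focal length in pixels is half the picture's height over the tangent of half this angle, whatever the lens; pixels are square), "cx", "cy" (the principal point, pixels), "k1" (the pictures are not rectified: a ray, as slopes to the right and down, at radius r is drawn at 1 + k1 r^2 times it, then the intrinsics apply), "cam_to_world" (4x4, takes a point from camera to world coordinates). Camera axes: x right, y down, z forward; pixel columns grow to the right and rows downward; lengths in mm; the calibration is good to about 2 mm. A picture is of the moment at which its call begins. calibration takes no time and is no camera call.
- r.sign_off(): hands the job in, once; it reports no verdict.
The state is a dict: "clock": time; "qpos": joint angles; "qvel": joint speeds; "joint_efforts": joint torques, N m; "eef_pos": TCP position; "tcp_rot": TCP orientation; "contact_force": force on the tool from outside, world axes, zero at the start; "wrist_torque": the same for the moment, N m; "opening": opening from 0.0 (shut) to 1.0 (fully open).
Only numpy, scipy, OpenCV 4.12 (cv2) and the standard library are available. Lean on these libraries where they do the work, as an engineer would, in place of code of your own. Each camera call takes 0.05 s, during which the arm holds its last target.

## Task

Load the small model saw. Lift its arm by the black ball knob past the point of balance and let it down gently, without dropping or slamming it, until it rests back on its rubber stop by itself, and let go. Then set the plaster cast upright on the saw's table, flat heel towards the fence and midway along it, press the heel home until it bears flush on the fence, firmly but not hard, and leave it there; disturb nothing else.

Things in the scene. Friction and masses are not known exactly. Their poses are not given: they have to be found in the camera images.
- saw_arm (a joint): swing of the saw arm about its level hinge (along the saw's y axis): 0 closed, level, disc down at the table; grows as the knob goes up and back. Gravity closes it below balance and opens it above; balance lies anywhere from 0.9 to 1.4 rad. The stop screw halts it somewhere from 1.85 to 2.27 rad, set differently each time.
- hinge (a point): middle of the arm's hinge axis, 155 mm above the bench, 80 mm behind the saw's origin, between two white cheeks 82 mm apart
- knob (a point): centre of the black ball knob (26 mm diameter) at the arm's front end, 165 mm from the hinge axis; 155 mm above the bench when closed. It is on a short 11 mm neck behind it; clear on both sides and above. About 1.5 to 2.5 N upward at the knob starts the closed arm; less towards balance.
- model_saw: the whole saw, fixed to the bench: white base 248 x 150 mm on short feet, aluminium table 112 x 130 mm with its top 65 mm above the bench at the front, arm above. Origin under its feet (2 mm above the bench), 120 mm behind the base's front edge, on the centre line; x points back (away from the knob), z up. Arm open, disc and guard stay 70 mm or more behind the middle of a seated cast.
- saw_motor: dark ribbed motor, 52 mm diameter, 66 mm long, on the arm's tail: the counterweight (0.65 kg), clamped in a slot so that its distance from the hinge axis differs. It swings down behind the hinge and meets the stop. Origin at its centre, 62 to 81 mm from the hinge axis.
- stop_bracket: white upright web between the cheeks under the hinge, carrying a sprung, rubber-tipped stop screw that points back at the motor. How far the screw stands out differs and is not told by this pose. Soft: pushed on there, the knob gives 0.6 to 1.3 mm per N, and 1 N at the knob adds 2 to 3 N at the stop. Resting arm: 3 to 6 N; 16 N is too much.
- fence: steel fence at the back of the table: two blocks 26 mm wide with a 6 mm gap for the disc, together 58 mm long, 14 mm high, 12 mm thick. Origin on its front face (towards the robot side), mid length, at table height (65 mm above the bench); x points into the fence, y along it, z up.
- cast: plaster cast of a lower jaw, 60 x 66 x 31 mm, about 0.19 kg, lying upright on the bench left of the saw. Origin under its centre; x points from the front teeth to the flat heel, z up. Its flanks are upright, parallel and 66 mm apart (along y) for x from 8 to 24 mm, up to 24 mm high; towards the front they narrow.
- heel (a point): middle of the lower edge of the cast's flat heel face, 30 mm along the cast's x from its origin; the flat is 54 mm long and 18 mm high
- glue: bystander: small white glue bottle with long nozzle, 36 mm diameter, 110 mm high, origin under its centre
- burs: bystander: small wooden block with burs standing in it, 24 x 62 x 48 mm, origin under its centre
- cup: bystander: small clear cup of set wax, 45 mm diameter, 36 mm high, origin under its centre
There are look-alikes about, which are no part of the job. Leave any purple look-alike of the cast alone.

How it is judged (in metres and radians):
On the way, in this order (a step that is already met when the one before it is completed fails the run):
1. the arm is past balance and rests on its stop by itself, let go (value of joint saw_arm above 1.8 rad and contact force between saw_motor and stop_bracket above 1 N and velocity of joint saw_arm between -0.05 and 0.05 rad/s and contact force between the fingers and anything else below 0.5 N), for 0.2 s.
2. with the arm open, the cast's heel is pressed home on the fence (more than 2 N) between the ends of the fence (value of joint saw_arm above 1.8 rad and contact force between cast and fence above 2 N and x of heel in the frame of fence above -0.002 m and y of heel in the frame of fence between -0.01 and 0.01 m and z of heel in the frame of fence between -0.003 and 0.003 m and angle between the x axis of cast and the x axis of fence, either way round below 0.05 rad and angle between cast's own z axis and vertical below 0.05 rad), for 0.1 s.
At the end, for the whole second after the job is handed in: The arm rests on its stop by itself (swing over 1.8 rad, still). The cast stands flat on the table (within 3 mm, not tilted), heel on the fence: gap under 2 mm, square within 0.05 rad, middle of the heel within 10 mm of the middle of the fence; let go and still (all of step 1 and x of heel in the frame of fence above -0.002 m and y of heel in the frame of fence between -0.01 and 0.01 m and z of heel in the frame of fence between -0.003 and 0.003 m and angle between the x axis of cast and the x axis of fence, either way round below 0.05 rad and angle between cast's own z axis and vertical below 0.05 rad and linear speed of cast below 0.02 m/s); the robot touches nothing.
It fails at once if the arm is strained against, or slammed onto, its stop (over 16 N between motor and stop) (contact force between saw_motor and stop_bracket above 16 N).
It fails at once if the arm is let fall: back onto its stop (faster than 0.8 rad/s beyond 1.8 rad) or down towards closed (faster than 1.5 rad/s) (velocity of joint saw_arm below -1.5 rad/s or (value of joint saw_arm above 1.8 rad and velocity of joint saw_arm above 0.8 rad/s)).
It fails at once if the cast is pressed too hard on the fence (over 20 N) (contact force between cast and fence above 20 N).
It fails at once if the cast is dropped or jammed on the saw (over 35 N) (contact force between cast and model_saw above 35 N).
It fails at once if a bystander is disturbed (moved over 30 mm) (distance of any of glue, burs, cup from where it was at the start of the episode above 0.03 m).
It also fails if it takes over 72 s, if anything falls off the work surface, if the arm or the gripper's body presses on something with over 40 N, if the wrist force passes 120 N, or if a joint passes its speed limit or range.

## Working session

There is one attempt and no reset: what is moved stays moved. The work goes in short steps, Python scripts to look and compute and a tool call to move; the robot and the scene stay as the last step left them, time stands still between calls to the robot, and variables do not carry over. Pictures are saved under pics/ and viewed, and the job is handed in when it is done.

Besides the shell and the picture viewer there is one more tool, called after ">>>" by a JSON object that holds its "op" and its "data". play_rows: Moves the arm, as the interface text tells. Its arguments: {"type":"object","properties":{"rows":{"type":"array"},"squeeze":{"type":"number"}},"required":["rows"]}

```bash
ls; mkdir -p pics; cat > h.py <<'E'
import numpy as np, cv2
from rig import readout, grab_frame, calibration, r
def shot(n,tag):
    p,d=grab_frame(n); np.savez(f'pics/{tag}.npz',p=p,d=d); cv2.imwrite(f'pics/{tag}.png',p[:,:,::-1]); return p,d
def ray(n,u,v):
    c=calibration(n); f=200/np.tan(np.radians(c['vfov'])/2)
    K=np.array([[f,0,c['cx']],[0,f,c['cy']],[0,0,1]],float)
    uv=np.array([[[u,v]]],float)
    q=cv2.undistortPoints(uv,K,np.array([c['k1'],0,0,0,0.]))[0,0]
    T=np.array(c['cam_to_world']); d=np.array([q[0],q[1],1.])
    return T[:3,3],T[:3,:3]@d
def onplane(n,u,v,z):
    o,d=ray(n,u,v); return o+d*(z-o[2])/d[2]
def atdepth(n,u,v,dep):
    o,d=ray(n,u,v); return o+d*dep
def proj(n,X):
    c=calibration(n); f=200/np.tan(np.radians(c['vfov'])/2)
    T=np.linalg.inv(np.array(c['cam_to_world'])); X=T[:3,:3]@np.array(X,float)+T[:3,3]
    q=X[:2]/X[2]; q=q*(1+c['k1']*(q@q)); return q*f+[c['cx'],c['cy']]
def cloud(n,d):
    c=calibration(n); f=200/np.tan(np.radians(c['vfov'])/2)
    K=np.array([[f,0,c['cx']],[0,f,c['cy']],[0,0,1]],float)
    v,u=np.mgrid[0:400,0:640]
    q=cv2.undistortPoints(np.stack([u,v],-1).reshape(-1,1,2).astype(float),K,np.array([c['k1'],0,0,0,0.])).reshape(400,640,2)
    P=np.concatenate([q,np.ones((400,640,1))],-1)*d[...,None]
    T=np.array(c['cam_to_world']); return P@T[:3,:3].T+T[:3,3]
E
python3 - <<'E'
from h import *
for n in('scene','top'):
    shot(n,n+'0'); c=calibration(n); print(n,c)
print(readout.sense())
E
```

```text
pics
scene {'vfov': 53.895702386613834, 'cx': 320.9439143201636, 'cy': 201.0859554230698, 'k1': -0.0809852609588775, 'cam_to_world': array([[ 6.21498641e-01, -4.28891639e-01,  6.55584778e-01,
        -1.10242791e+02],
       [-7.83355332e-01, -3.50570910e-01,  5.13278151e-01,
        -4.96693409e+02],
       [ 9.68824523e-03, -8.32557505e-01, -5.53853897e-01,
         6.84700966e+02],
       [ 0.00000000e+00,  0.00000000e+00,  0.00000000e+00,
         1.00000000e+00]])}
top {'vfov': 42.301483322240834, 'cx': 320.4186384126387, 'cy': 204.96219065525526, 'k1': -0.1470655581957605, 'cam_to_world': array([[-1.02796159e-02, -9.80537088e-01,  1.96064654e-01,
         2.43176866e+02],
       [-9.99932843e-01,  1.11292803e-02,  3.23233449e-03,
        -1.80411830e+01],
       [-5.35148233e-03, -1.96018259e-01, -9.80585643e-01,
         1.55657091e+03],
       [ 0.00000000e+00,  0.00000000e+00,  0.00000000e+00,
         1.00000000e+00]])}
{'clock': 0.1, 'qpos': array([ 1.21160788e+00,  3.53616941e-01,  1.63406667e+00,  8.10488750e-06,
        1.15517299e+00, -2.38661510e-03]), 'qvel': array([ 2.03235817e-05,  1.55340769e-03, -1.48565229e-03,  5.75337052e-04,
        3.55971189e-04, -6.60074799e-04]), 'joint_efforts': array([ 3.42214280e-04, -6.06362915e+01, -3.42820394e+01,  1.21983485e-04,
        3.96276257e-03, -2.82705486e-05]), 'eef_pos': array([218.14003954, 585.24286691, 230.61002275]), 'tcp_rot': array([-3.14032873e+00, -1.04272554e-05,  2.78478753e+00]), 'contact_force': array([ 0.33138525, -0.23923305, -0.78468424]), 'wrist_torque': array([-0.04960614,  0.0071763 , -0.05006227]), 'opening': 0.9984726514473491}
```

View pics/scene0.png

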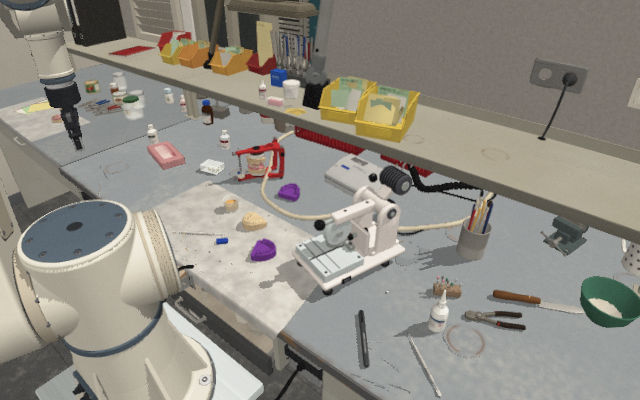

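View pics/top0.png

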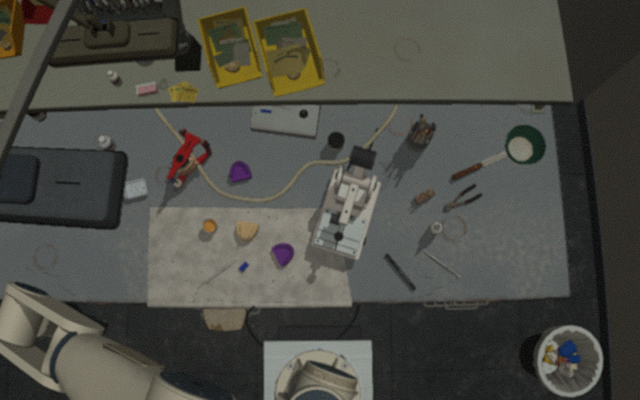

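```bash
python3 - <<'E'
from h import *
p=cv2.imread('pics/scene0.png');cv2.imwrite('pics/c1.png',cv2.resize(p[140:300,210:410],None,fx=4,fy=3.75,interpolation=cv2.INTER_CUBIC)[:600,:800])
p=cv2.imread('pics/top0.png');cv2.imwrite('pics/c2.png',cv2.resize(p[130:280,190:390],None,fx=4,fy=4,interpolation=cv2.INTER_CUBIC))
E
```

```text
(no output)
```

View pics/c1.png

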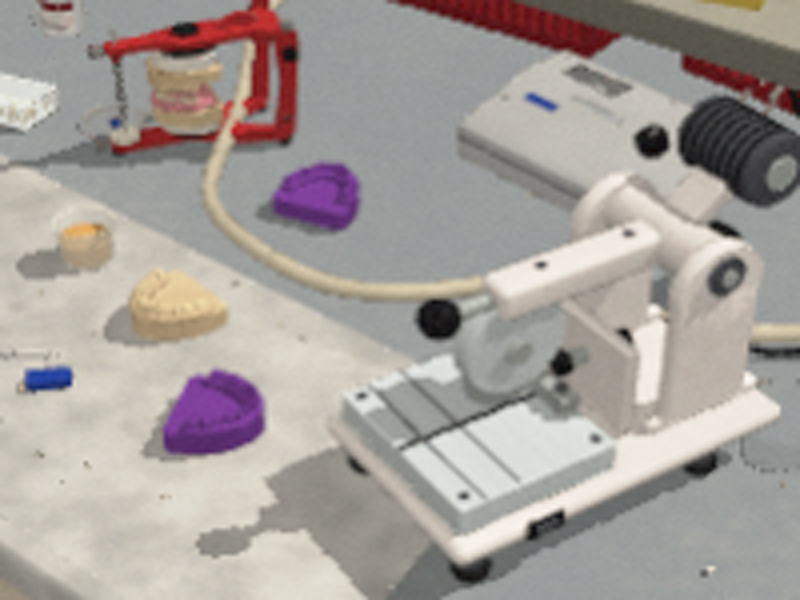

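View pics/c2.png

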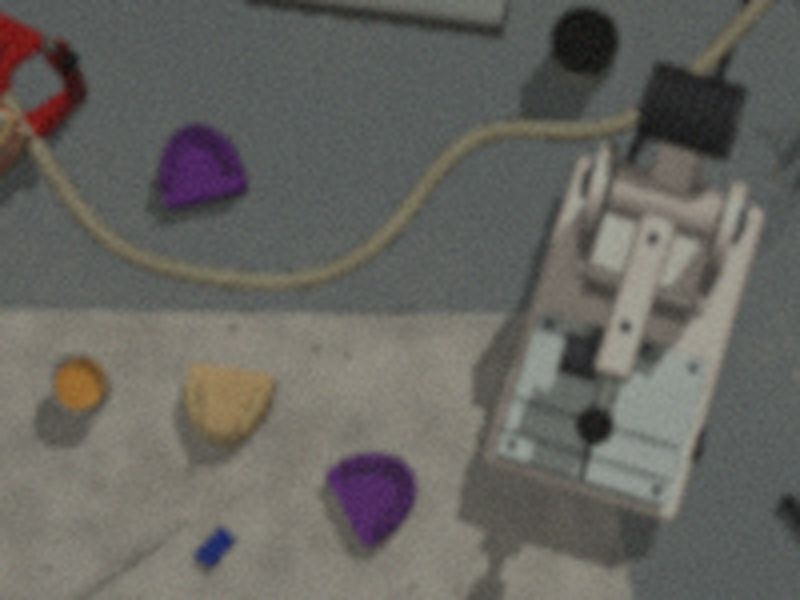

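```bash
python3 - <<'E'
from h import *
S=np.load('pics/scene0.npz');T=np.load('pics/top0.npz')
cs=cloud('scene',S['d']);ct=cloud('top',T['d'])
# knob: two-view
hs=S['p'].astype(int);ht=T['p'].astype(int)
def blob(p,x0,x1,y0,y1,th):
    m=np.zeros(p.shape[:2],bool); m[y0:y1,x0:x1]=p[y0:y1,x0:x1].max(-1)<th
    n,l,st,ce=cv2.connectedComponentsWithStats(m.astype(np.uint8)); k=1+np.argmax(st[1:,4]); return ce[k],st[k]
ks=blob(hs,310,332,210,232,60);kt=blob(ht,330,348,228,246,60);print(ks,kt)
o1,d1=ray('scene',*ks[0]);o2,d2=ray('top',*kt[0])
A=np.stack([d1,-d2],1);s=np.linalg.lstsq(A,o2-o1,rcond=None)[0];print('knob',o1+d1*s[0],o2+d2*s[1])
# table top points by depth in both
for n,c in(('s',cs),('t',ct)):
    P=c.reshape(-1,3);
    reg=(P[:,0]>330)&(P[:,0]<800)&(P[:,1]>-260)&(P[:,1]<120)
    h,e=np.histogram(P[reg,2],bins=np.arange(-10,300,5));print(n,[(int(b),int(k)) for b,k in zip(e,h) if k>20])
# table mask: z 60..70
for n,c in(('scene',cs),('top',ct)):
    m=(abs(c[...,2]-65)<4)&(c[...,0]>330)&(c[...,0]<800)&(c[...,1]>-260)&(c[...,1]<120)
    nn,l,st,ce=cv2.connectedComponentsWithStats(m.astype(np.uint8));k=1+np.argmax(st[1:,4])
    Q=c[l==k];print(n,len(Q),Q.mean(0)); print(cv2.minAreaRect(Q[:,:2].astype(np.float32)), cv2.boxPoints(cv2.minAreaRect(Q[:,:2].astype(np.float32))))
# cast
for n,p,c in(('scene',hs,cs),('top',ht,ct)):
    (x0,x1,y0,y1)=(236,272,205,232) if n=='scene' else (232,262,215,245)
    hsv=cv2.cvtColor(p.astype(np.uint8),cv2.COLOR_RGB2HSV)
    m=np.zeros((400,640),bool);m[y0:y1,x0:x1]=hsv[y0:y1,x0:x1,1]>(70)
    Q=c[m];print(n,m.sum(),Q.mean(0),Q.min(0),Q.max(0))
E
```

```text
(array([319.26506024, 224.61445783]), array([315, 220,  10,  10,  83], dtype=int32)) (array([338.05263158, 235.80701754]), array([334, 232,   9,   9,  57], dtype=int32))
knob [438.7901     -62.86705931 156.29902692] [436.75305661 -60.71194138 155.95183501]
s [(-5, 4145), (0, 6178), (5, 366), (10, 399), (15, 233), (20, 163), (25, 117), (30, 161), (35, 264), (40, 932), (45, 285), (50, 202), (55, 179), (60, 487), (65, 1146), (70, 118), (75, 143), (80, 121), (85, 149), (90, 124), (95, 90), (100, 115), (105, 139), (110, 85), (115, 83), (120, 89), (125, 89), (130, 83), (135, 92), (140, 76), (145, 121), (150, 159), (155, 216), (160, 233), (165, 449), (170, 254), (175, 74), (180, 64), (185, 61), (190, 46), (195, 49), (200, 67), (205, 70), (210, 78), (215, 79), (220, 103), (225, 122)]
t [(-10, 785), (-5, 4464), (0, 5222), (5, 1596), (10, 422), (15, 324), (20, 154), (25, 133), (30, 119), (35, 425), (40, 845), (45, 464), (50, 173), (55, 116), (60, 456), (65, 703), (70, 170), (75, 29), (80, 28), (85, 23), (105, 46), (110, 23), (120, 21), (125, 49), (130, 39), (155, 57), (160, 178), (165, 388), (
[... 223 characters left out ...]
1129150390625, 112.88457489013672), 72.4880599975586) [[ 390.39597   -116.83937  ]
 [ 498.04886   -150.80685  ]
 [ 537.50134    -25.770462 ]
 [ 429.84842      8.1970215]]
top 1017 [456.58176601 -70.69542204  65.47903578]
((463.59930419921875, -69.88761901855469), (130.06832885742188, 112.69795227050781), 72.13713073730469) [[ 390.01816  -114.50223 ]
 [ 497.2833   -149.07118 ]
 [ 537.1804    -25.27301 ]
 [ 429.9153      9.295944]]
scene 319 [470.85182611 200.46479826  22.48980594] [-110.24279144 -496.69340875    3.13079295] [507.164687   238.39071639 684.7009661 ]
top 345 [475.95459803 210.79885617  23.70776789] [444.88680458 177.22096361  -1.51541417] [504.11190105 242.10144167  38.68597974]
```

```bash
python3 - <<'E'
from h import *
S=np.load('pics/scene0.npz');T=np.load('pics/top0.npz')
a=-0.3065; ex=np.array([np.cos(a),np.sin(a)]);ey=np.array([-ex[1],ex[0]])
O=np.array([463.8,-70.6])+57.5*ex; print('O',O)
H=np.full((30,50),-1.)
for n,D in(('scene',S),('top',T)):
    c=cloud(n,D['d']).reshape(-1,3); c=c[D['d'].ravel()>0]
    q=c[:,:2]-O; x=q@ex;y=q@ey
    m=(x>-130)&(x<20)&(abs(y)<80)
    H=np.full((15,32),-1)
    for X,Y,Z in zip(x[m],y[m],c[m,2]):
        i=int((X+130)//10);j=int((Y+80)//5);H[i,j]=max(H[i,j],Z)
    print(n);[print(-130+10*i,' '.join('%4d'%v for v in H[i])) for i in range(15)]
    # shelf
    m=(c[:,1]>-400)&(c[:,1]<200)&(c[:,2]>250)&(c[:,0]>550)
    if m.any():
        h,e=np.histogram(c[m,2],bins=np.arange(250,800,20));print([(int(b),int(k)) for b,k in zip(e,h) if k>20])
        print('xmin',np.percentile(c[m,0],[0,1,5,50]), c[m][np.argsort(c[m,0])[:5]])
E
```

```text
O [518.62023779 -87.94910742]
scene
-130    0    1   35    1   37    2    0    1   37    5    5   35    4    5    3    4    3    4    4    6    4    3    4    4   38    4    3    5    4    6    5    5
-120    2   45   44   66   67   68   65   63   68   68   67   67   67   62   67   67   66   67   67   65   66   64   64   66   65   64   65   65   64   43   42    4
-110    0   44   65   69   69   67   67   68   68   67   68   67   68   68   67   69   66   68   67   66   66   66   65   66   67   66   65   65   65    3    4    4
-100   38   42   55   68   68   67   67   68   67   68   68   67   69  157  166  166  167  164   66   66   67   66   66   65   65   66   65   65   66   -1   -1   -1
-90    1   44   63   67   67   69   68   68   68   67   68   69   67  163  167  169  167  166   65   65   65   66   66   66   65   65   66   66   65   -1   -1   -1
-80   40   45   66   67   68   67   69   67   67   68   67   70   67  156  165  165  165   65   66   65   66   66   66   66   67   67   65   66   65   -1   -1   -1
-70   45   43   66   67   68   70   67   67   67   69   67   68   69   66  1
[... 3974 characters left out ...]
67   83   83   80   70   69   70   70   72   68   70   47   47    5
0   32   44   45   47   48   45   44   46   47   44   41   46   48  170  170  174  175  171  169   43   49   48   47   47   45   41   41   45   44   48   46    5
10    3   45   48   44   46   46   49   48   45   46   48   47   44  169  172  172  166  170  174   49   44   48   47   45   46   45   51   46   45   44   43    0
[(250, 884), (270, 1462), (290, 235)]
xmin [828.1365667  851.62030731 895.98129387 961.27431951] [[828.1365667  114.88849674 250.08694719]
 [833.57528428 119.66386687 257.90958377]
 [834.02329463 117.6899495  250.28067622]
 [835.20782752 117.32679706 254.19840327]
 [835.43835465 114.66055701 253.57194206]]
```

```bash
python3 - <<'E'
from h import *
p=cv2.imread('pics/scene0.png');cv2.imwrite('pics/c3.png',cv2.resize(p[190:270,305:385],None,fx=7.4,fy=7.4,interpolation=cv2.INTER_CUBIC))
p=cv2.imread('pics/scene0.png');cv2.imwrite('pics/c4.png',cv2.resize(p[195:265,220:290],None,fx=8,fy=8,interpolation=cv2.INTER_CUBIC))
E
```

```text
(no output)
```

View pics/c3.png

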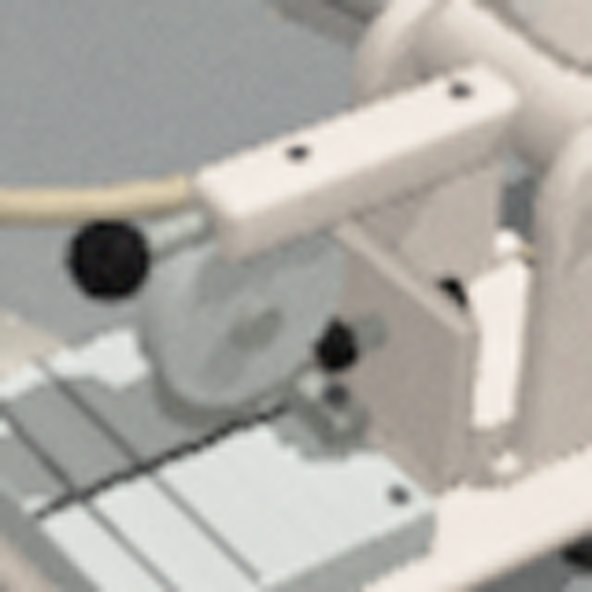

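View pics/c4.png

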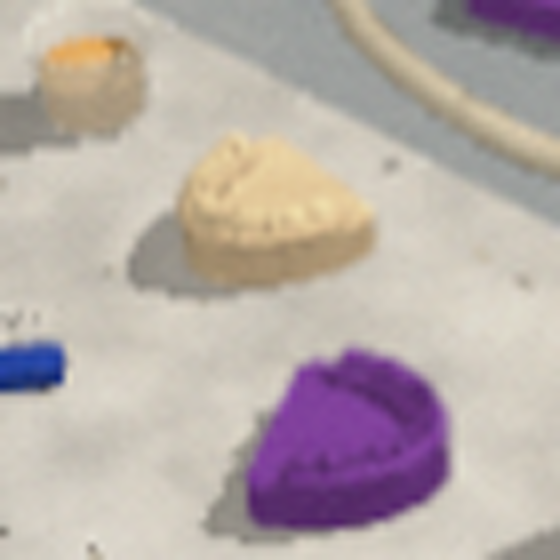

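```bash
cat >> h.py <<'E'
from scipy.spatial.transform import Rotation as Ro
def delta(pos,rpy,s=None):
    s=s or readout.sense()
    R=Ro.from_euler('xyz',s['tcp_rot']); Rt=Ro.from_euler('xyz',rpy)
    return np.round(R.inv().apply(np.array(pos)-s['eef_pos'])/10,3), np.round((R.inv()*Rt).as_rotvec(),4)
def st():
    s=readout.sense(); print('t',round(s['clock'],2),'pos',s['eef_pos'].round(2),'rot',s['tcp_rot'].round(4),'F',s['contact_force'].round(2),'op',round(s['opening'],3),'q',s['qpos'].round(2)); return s
A=-0.3065; EX=np.array([np.cos(A),np.sin(A),0]);EY=np.array([-EX[1],EX[0],0])
E
python3 - <<'E'
from h import *
st();print(delta([437.8,-61.8,225],[np.pi,0,A+np.pi]))
E
```

```text
t 0.1 pos [218.14 585.24 230.61] rot [-3.1403 -0.      2.7848] F [ 0.33 -0.24 -0.78] op 0.998 q [ 1.21  0.35  1.63  0.    1.16 -0.  ]
(array([-43.183, -52.956,   0.627]), array([-0.0013, -0.    , -0.0503]))
```

Candidates for the cast: cream model at scene (254,223), which fits the description; purple ones at (263,250) and (289,192); the articulator model at (258,165). For the knob: the ball at the arm's front at scene (319,225); others are the black knob on the disc hub at (351,236) and the black ball near the box at (373,177). I choose the cream cast and the front ball. The crops confirm both.

>>> {"op": "play_rows", "data": {"rows": [[90,[-4,-5,0],[0,0,-0.01]],[90,[-12,-15,0],[0,0,-0.02]],[90,[-22,-27,0],[0,0,-0.03]],[90,[-32,-39,0],[0,0,-0.05]],[90,[-43.2,-53,0.6],[0,0,-0.05]],[90,[-43.2,-53,0.6],[0,0,-0.05]],[90,[-43.2,-53,0.6],[0,0,-0.05]],[90,[-43.2,-53,0.6],[0,0,-0.05]],[90,[-43.2,-53,0.6],[0,0,-0.05]],[90,[-43.2,-53,0.6],[0,0,-0.05]],[90,[-43.2,-53,0.6],[0,0,-0.05]],[90,[-43.2,-53,0.6],[0,0,-0.05]]], "squeeze": 20}}

```text
clock: 1.1
eef_pos: [378.7, 110.2, 227.5]
tcp_rot: [3.141, 0.0, 2.835]
contact_force: [0.8, -0.1, -1.1]
opening: 0.65
```

```bash
python3 - <<'E'
from h import *
st();print(delta([437.8,-61.8,225],[np.pi,0,A+np.pi]))
E
```

```text
t 1.1 pos [378.73 110.18 227.47] rot [3.1414e+00 3.0000e-04 2.8352e+00] F [ 0.76 -0.09 -1.12] op 0.65 q [ 0.28 -0.02  2.1  -0.    1.06 -0.99]
(array([-10.819, -14.615,   0.247]), array([0.0002, 0.0003, 0.0001]))
```

>>> {"op": "play_rows", "data": {"rows": [[100,[-10.8,-14.6,0.2],[0,0,0]],[100,[-10.8,-14.6,0.2],[0,0,0]],[100,[-10.8,-14.6,0.2],[0,0,0]],[100,[-10.8,-14.6,0.2],[0,0,0]],[100,[-10.8,-14.6,0.2],[0,0,0]],[100,[-10.8,-14.6,0.2],[0,0,0]],[100,[-10.8,-14.6,0.2],[0,0,0]],[100,[-10.8,-14.6,0.2],[0,0,0]]]}}

```text
clock: 1.77
eef_pos: [437.0, -59.1, 225.1]
tcp_rot: [3.141, -0.001, 2.834]
contact_force: [-0.9, 0.5, -0.1]
opening: 0.609
```

```bash
python3 - <<'E'
from h import *
shot('scene','s1')
st();print(delta([437.8,-61.8,135],[np.pi,0,A+np.pi]))
p=cv2.imread('pics/s1.png');cv2.imwrite('pics/c5.png',cv2.resize(p[130:280,250:410],None,fx=4.5,fy=4,interpolation=cv2.INTER_CUBIC))
E
```

```text
t 1.82 pos [437.03 -58.73 225.18] rot [ 3.1415e+00 -9.0000e-04  2.8356e+00] F [-0.6   0.26 -0.02] op 0.609 q [-0.14  0.07  2.01  0.    1.06 -1.4 ]
(array([-0.173, -0.27 ,  9.018]), array([ 0.0001, -0.0009,  0.0005]))
```

View pics/c5.png

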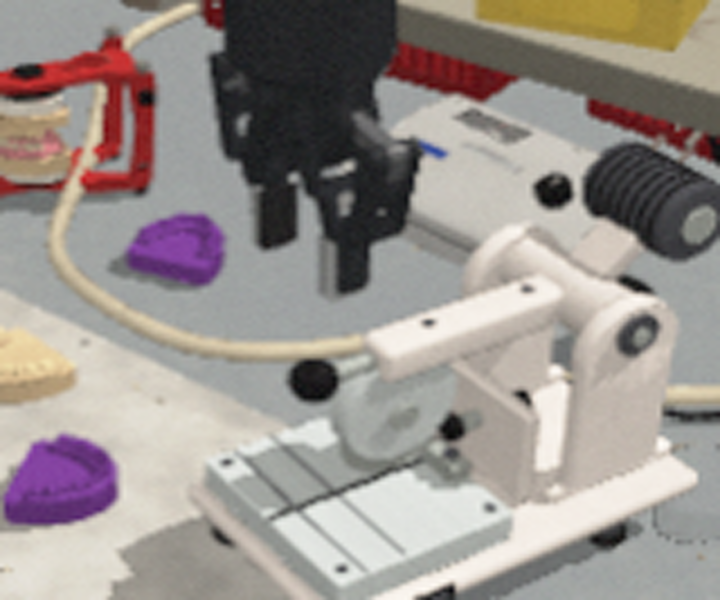

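The open fingers hang above and astride the knob (crop 312,380, i.e. scene 319,225), and the jaw direction runs along the hinge. I'll go down over it.

>>> {"op": "play_rows", "data": {"rows": [[100,[-0.17,-0.27,1.5],[0,0,0]],[100,[-0.17,-0.27,3.5],[0,0,0]],[100,[-0.17,-0.27,5.5],[0,0,0]],[100,[-0.17,-0.27,7.5],[0,0,0]],[100,[-0.17,-0.27,9],[0,0,0]],[100,[-0.17,-0.27,9],[0,0,0]],[100,[-0.17,-0.27,9],[0,0,0]],[100,[-0.17,-0.27,9],[0,0,0]]]}}

```text
clock: 2.48
eef_pos: [438.9, -62.1, 136.3]
tcp_rot: [3.141, 0.001, 2.836]
contact_force: [-0.4, -0.5, 1.2]
opening: 0.611
```

```bash
python3 - <<'E'
from h import *
shot('scene','s2')
st();print(delta([437.8,-61.8,135],[np.pi,0,A+np.pi]))
p=cv2.imread('pics/s2.png');cv2.imwrite('pics/c6.png',cv2.resize(p[180:280,280:390],None,fx=6,fy=6,interpolation=cv2.INTER_CUBIC))
E
```

```text
t 2.53 pos [439.2  -62.33 136.51] rot [3.1413e+00 1.6000e-03 2.8358e+00] F [ 0.39  0.41 -0.03] op 0.609 q [-0.14  0.2   2.1   0.    0.84 -1.41]
(array([0.149, 0.009, 0.15 ]), array([0.0003, 0.0016, 0.0007]))
```

View pics/c6.png

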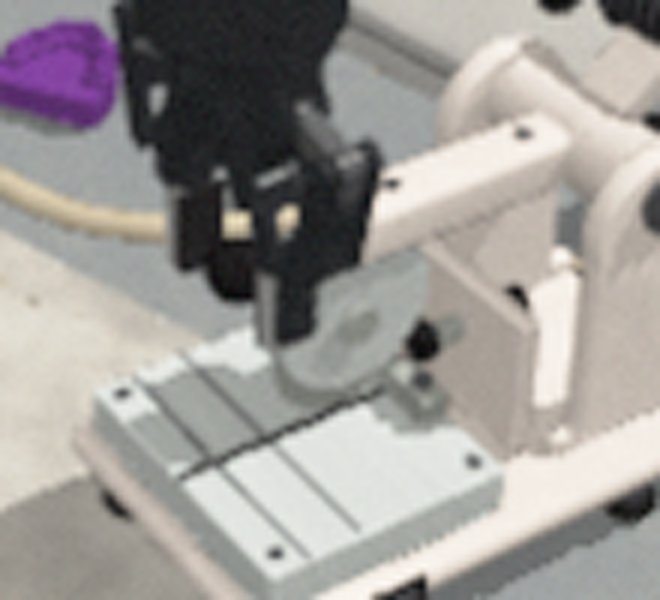

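The ball (crop 235,270) lies between the two fingers. Closing.

>>> {"op": "play_rows", "data": {"rows": [[230,[0.15,0,0.1],[0,0,0]],[230,[0.15,0,0.1],[0,0,0]],[230,[0.15,0,0.1],[0,0,0]],[230,[0.15,0,0.1],[0,0,0]],[230,[0.15,0,0.1],[0,0,0]],[230,[0.15,0,0.1],[0,0,0]],[230,[0.15,0,0.1],[0,0,0]]], "squeeze": 20}}

```text
clock: 3.12
eef_pos: [437.5, -61.4, 135.2]
tcp_rot: [3.14, 0.001, 2.834]
contact_force: [-0.0, 7.0, 5.3]
opening: 0.284
```

```bash
python3 - <<'E'
from h import *
s=st(); F=s['contact_force']; print('Fx,Fy saw',F@EX,F@EY)
E
```

```text
t 3.12 pos [437.47 -61.44 135.19] rot [3.1397e+00 7.0000e-04 2.8339e+00] F [-0.01  7.02  5.29] op 0.284 q [-0.14  0.2   2.1   0.    0.84 -1.41]
Fx,Fy saw -2.1293370418096376 6.691849270729898
```

```bash
cat >> h.py <<'E'
def arc(th0,th1,n=12,y=0.0,rad=0.0):
    for k in range(1,n+1):
        u=k/n; t=th0+(th1-th0)*u
        print('[230,[%.2f,%.2f,%.2f],[0,0,0]]'%(-16.5*(np.cos(th0)-np.cos(t)),y*u,-16.5*(np.sin(t)-np.sin(th0))),end=', ')
    print()
def ftan(th):
    s=st();F=s['contact_force']; et=EX*np.sin(th)+np.array([0,0,np.cos(th)]); er=-EX*np.cos(th)+np.array([0,0,np.sin(th)])
    print('th',th,'Ft %.2f Fr %.2f Fy %.2f'%(F@et,F@er,F@EY))
    hx=437.6+165*EX[0]; hy=-61.6+165*EX[1]; q=s['eef_pos']+[0,0,20.]-[hx,hy,155.]
    print('angle est',np.arctan2(q[2],-(q@EX)),'r',np.hypot(q[2],q@EX),'y',q@EY)
E
python3 - <<'E'
from h import *
for a,b in((0,.4),(.4,.8),(.8,1.2),(1.2,1.5)): arc(a,b,y=0.1 if a==0 else 0)
E
```

```text
[230,[-0.01,0.01,-0.55],[0,0,0]], [230,[-0.04,0.02,-1.10],[0,0,0]], [230,[-0.08,0.03,-1.65],[0,0,0]], [230,[-0.15,0.03,-2.19],[0,0,0]], [230,[-0.23,0.04,-2.74],[0,0,0]], [230,[-0.33,0.05,-3.28],[0,0,0]], [230,[-0.45,0.06,-3.82],[0,0,0]], [230,[-0.58,0.07,-4.35],[0,0,0]], [230,[-0.74,0.08,-4.88],[0,0,0]], [230,[-0.91,0.08,-5.40],[0,0,0]], [230,[-1.10,0.09,-5.92],[0,0,0]], [230,[-1.30,0.10,-6.43],[0,0,0]], 
[230,[-0.22,0.00,-0.50],[0,0,0]], [230,[-0.46,0.00,-1.00],[0,0,0]], [230,[-0.72,0.00,-1.49],[0,0,0]], [230,[-0.99,0.00,-1.96],[0,0,0]], [230,[-1.28,0.00,-2.43],[0,0,0]], [230,[-1.58,0.00,-2.89],[0,0,0]], [230,[-1.90,0.00,-3.34],[0,0,0]], [230,[-2.23,0.00,-3.78],[0,0,0]], [230,[-2.58,0.00,-4.20],[0,0,0]], [230,[-2.94,0.00,-4.62],[0,0,0]], [230,[-3.31,0.00,-5.02],[0,0,0]], [230,[-3.70,0.00,-5.41],[0,0,0]], 
[230,[-0.40,0.00,-0.38],[0,0,0]], [230,[-0.81,0.00,-0.74],[0,0,0]], [230,[-1.24,0.00,-1.09],[0,0,0]], [230,[-1.68,0.00,-1.42],[0,0,0]], [230,[-2.12,0.00,-1.74],[0,0,0]], [230,[-2.58,0.00,-2.05],[0,0,0]], [230,[-3.05,0.00,-2.34],[0,0,0]], [230,[-3.53,0.00,-2.61],[0,0,0]], [230,[-4.01,0.00,-2.87],[0,0,0]], [230,[-4.51,0.00,-3.11],[0,0,0]], [230,[-5.01,0.00,-3.33],[0,0,0]], [230,[-5.52,0.00,-3.54],[0,0,0]], 
[230,[-0.39,0.00,-0.14],[0,0,0]], [230,[-0.78,0.00,-0.28],[0,0,0]], [230,[-1.17,0.00,-0.40],[0,0,0]], [230,[-1.57,0.00,-0.52],[0,0,0]], [230,[-1.96,0.00,-0.63],[0,0,0]], [230,[-2.37,0.00,-0.72],[0,0,0]], [230,[-2.77,0.00,-0.81],[0,0,0]], [230,[-3.17,0.00,-0.88],[0,0,0]], [230,[-3.58,0.00,-0.95],[0,0,0]], [230,[-3.99,0.00,-1.00],[0,0,0]], [230,[-4.40,0.00,-1.05],[0,0,0]], [230,[-4.81,0.00,-1.08],[0,0,0]],
```

>>> {"op": "play_rows", "data": {"rows": [[230,[-0.01,0.02,-0.4],[0,0,0]],[230,[-0.04,0.03,-1.1],[0,0,0]],[230,[-0.08,0.05,-1.65],[0,0,0]],[230,[-0.15,0.07,-2.19],[0,0,0]],[230,[-0.23,0.08,-2.74],[0,0,0]],[230,[-0.33,0.1,-3.28],[0,0,0]],[230,[-0.45,0.1,-3.82],[0,0,0]],[230,[-0.58,0.1,-4.35],[0,0,0]],[230,[-0.74,0.1,-4.88],[0,0,0]],[230,[-0.91,0.1,-5.4],[0,0,0]],[230,[-1.1,0.1,-5.92],[0,0,0]],[230,[-1.3,0.1,-6.43],[0,0,0]]]}}

```text
clock: 4.12
eef_pos: [449.7, -65.4, 199.2]
tcp_rot: [-3.141, -0.0, 2.835]
contact_force: [0.9, 1.4, -3.0]
opening: 0.283
```

```bash
python3 - <<'E'
from h import *
ftan(.4)
E
```

```text
t 4.12 pos [449.72 -65.37 199.16] rot [-3.1414e+00 -4.0000e-04  2.8347e+00] F [ 0.87  1.43 -2.98] op 0.283 q [-0.15  0.12  2.02 -0.    1.   -1.41]
th 0.4 Ft -2.59 Fr -1.53 Fy 1.63
angle est 0.39869786299295257 r 165.27181939053045 y 0.0659320052150801
```

>>> {"op": "play_rows", "data": {"rows": [[230,[-0.22,0,-0.5],[0,0,0]],[230,[-0.46,0,-1.0],[0,0,0]],[230,[-0.72,0,-1.49],[0,0,0]],[230,[-0.99,0,-1.96],[0,0,0]],[230,[-1.28,0,-2.43],[0,0,0]],[230,[-1.58,0,-2.89],[0,0,0]],[230,[-1.9,0,-3.34],[0,0,0]],[230,[-2.23,0,-3.78],[0,0,0]],[230,[-2.58,0,-4.2],[0,0,0]],[230,[-2.94,0,-4.62],[0,0,0]],[230,[-3.31,0,-5.02],[0,0,0]],[230,[-3.7,0,-5.41],[0,0,0]]]}}

```text
clock: 5.12
eef_pos: [485.3, -76.8, 253.2]
tcp_rot: [-3.141, -0.0, 2.835]
contact_force: [-1.2, -1.3, -1.1]
opening: 0.287
```

```bash
python3 - <<'E'
from h import *
ftan(.8)
shot('scene','s3')
p=cv2.imread('pics/s3.png');cv2.imwrite('pics/c7.png',cv2.resize(p[120:280,280:440],None,fx=3.7,fy=3.7,interpolation=cv2.INTER_CUBIC))
E
```

```text
t 5.12 pos [485.3  -76.79 253.21] rot [-3.1411 -0.      2.8348] F [-1.18 -1.3  -1.12] op 0.287 q [-0.16  0.12  1.89 -0.    1.13 -1.42]
th 0.8 Ft -1.31 Fr -0.29 Fy -1.59
angle est 0.799394682768547 r 164.875815919867 y -0.09523003555298291
```

View pics/c7.png

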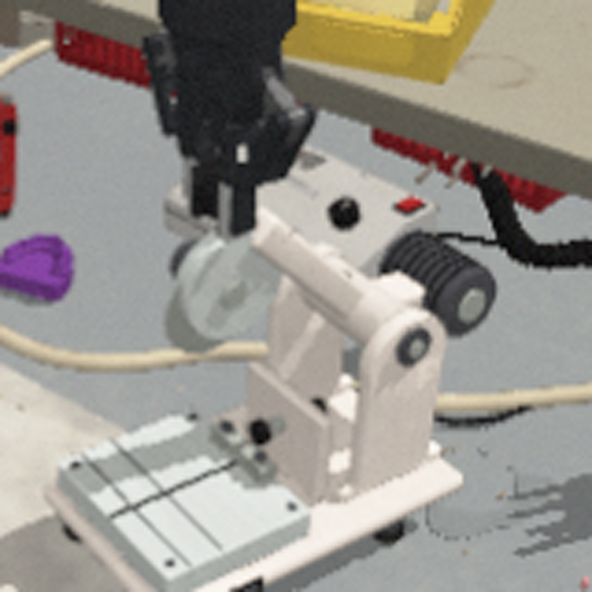

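The arm follows the gripped knob, open about 0.8 rad. The motor (crop 440,280) is swinging back, and the table is clear. Continuing.

>>> {"op": "play_rows", "data": {"rows": [[230,[-0.4,0,-0.38],[0,0,0]],[230,[-0.81,0,-0.74],[0,0,0]],[230,[-1.24,0,-1.09],[0,0,0]],[230,[-1.68,0,-1.42],[0,0,0]],[230,[-2.12,0,-1.74],[0,0,0]],[230,[-2.58,0,-2.05],[0,0,0]],[230,[-3.05,0,-2.34],[0,0,0]],[230,[-3.53,0,-2.61],[0,0,0]],[230,[-4.01,0,-2.87],[0,0,0]],[230,[-4.51,0,-3.11],[0,0,0]],[230,[-5.01,0,-3.33],[0,0,0]],[230,[-5.52,0,-3.54],[0,0,0]]]}}

```text
clock: 6.17
eef_pos: [538.2, -93.9, 288.7]
tcp_rot: [-3.141, 0.001, 2.835]
contact_force: [-2.7, -5.4, 1.3]
opening: 0.286
```

```bash
python3 - <<'E'
from h import *
ftan(1.2)
E
```

```text
t 6.17 pos [538.2  -93.86 288.71] rot [-3.1407e+00  6.0000e-04  2.8348e+00] F [-2.75 -5.41  1.3 ] op 0.286 q [-0.17  0.18  1.74 -0.    1.23 -1.44]
th 1.2 Ft -0.45 Fr 1.57 Fy -5.99
angle est 1.2023065774103403 r 164.7757301914618 y -0.4076684900229635
```

>>> {"op": "play_rows", "data": {"rows": [[230,[-0.39,0,-0.14],[0,0,0]],[230,[-0.78,0,-0.28],[0,0,0]],[230,[-1.17,0,-0.4],[0,0,0]],[230,[-1.57,0,-0.52],[0,0,0]],[230,[-1.96,0,-0.63],[0,0,0]],[230,[-2.37,0,-0.72],[0,0,0]],[230,[-2.77,0,-0.81],[0,0,0]],[230,[-3.17,0,-0.88],[0,0,0]],[230,[-3.58,0,-0.95],[0,0,0]],[230,[-3.99,0,-1.0],[0,0,0]],[230,[-4.4,0,-1.05],[0,0,0]],[230,[-4.81,0,-1.08],[0,0,0]]]}}

```text
clock: 7.17
eef_pos: [584.3, -108.8, 299.7]
tcp_rot: [-3.14, 0.002, 2.835]
contact_force: [-2.3, -5.7, 1.1]
opening: 0.289
```

```bash
python3 - <<'E'
from h import *
ftan(1.5)
arc(1.5,1.74); arc(1.74,1.86);arc(1.86,1.92,6);arc(1.92,1.98,6)
E
```

```text
t 7.17 pos [ 584.31 -108.77  299.71] rot [-3.1403e+00  1.6000e-03  2.8347e+00] F [-2.32 -5.68  1.15] op 0.289 q [-0.19  0.25  1.62 -0.    1.27 -1.45]
th 1.5 Ft -0.42 Fr 1.18 Fy -6.11
angle est 1.5047602897489067 r 165.06858687861742 y -0.702461859573502
[230,[-0.33,0.00,-0.02],[0,0,0]], [230,[-0.66,0.00,-0.03],[0,0,0]], [230,[-0.99,0.00,-0.04],[0,0,0]], [230,[-1.32,0.00,-0.04],[0,0,0]], [230,[-1.65,0.00,-0.03],[0,0,0]], [230,[-1.98,0.00,-0.02],[0,0,0]], [230,[-2.31,0.00,-0.00],[0,0,0]], [230,[-2.64,0.00,0.02],[0,0,0]], [230,[-2.97,0.00,0.06],[0,0,0]], [230,[-3.29,0.00,0.10],[0,0,0]], [230,[-3.62,0.00,0.14],[0,0,0]], [230,[-3.95,0.00,0.19],[0,0,0]], 
[230,[-0.16,0.00,0.03],[0,0,0]], [230,[-0.32,0.00,0.06],[0,0,0]], [230,[-0.49,0.00,0.09],[0,0,0]], [230,[-0.65,0.00,0.12],[0,0,0]], [230,[-0.81,0.00,0.16],[0,0,0]], [230,[-0.97,0.00,0.20],[0,0,0]], [230,[-1.13,0.00,0.23],[0,0,0]], [230,[-1.29,0.00,0.27],[0,0,0]], [230,[-1.45,0.00,0.32],[0,0,0]], [230,[-1.61,0.00,0.36],[0,0,0]], [230,[-1.77,0.00,0.40],[0,0,0]], [230,[-1.93,0.00,0.45],[0,0,0]], 
[230,[-0.16,0.00,0.05],[0,0,0]], [230,[-0.32,0.00,0.10],[0,0,0]], [230,[-0.47,0.00,0.15],[0,0,0]], [230,[-0.63,0.00,0.20],[0,0,0]], [230,[-0.78,0.00,0.25],[0,0,0]], [230,[-0.94,0.00,0.31],[0,0,0]], 
[230,[-0.15,0.00,0.06],[0,0,0]], [230,[-0.31,0.00,0.12],[0,0,0]], [230,[-0.46,0.00,0.18],[0,0,0]], [230,[-0.62,0.00,0.24],[0,0,0]], [230,[-0.77,0.00,0.30],[0,0,0]], [230,[-0.92,0.00,0.37],[0,0,0]],
```

>>> {"op": "play_rows", "data": {"rows": [[230,[-0.33,-0.02,-0.02],[0,0,0]],[230,[-0.66,-0.03,-0.03],[0,0,0]],[230,[-0.99,-0.05,-0.04],[0,0,0]],[230,[-1.32,-0.06,-0.04],[0,0,0]],[230,[-1.65,-0.08,-0.03],[0,0,0]],[230,[-1.98,-0.1,-0.02],[0,0,0]],[230,[-2.31,-0.1,0],[0,0,0]],[230,[-2.64,-0.1,0.02],[0,0,0]],[230,[-2.97,-0.1,0.06],[0,0,0]],[230,[-3.29,-0.1,0.1],[0,0,0]],[230,[-3.62,-0.1,0.14],[0,0,0]],[230,[-3.95,-0.1,0.19],[0,0,0]]]}}

```text
clock: 8.17
eef_pos: [621.6, -120.9, 297.5]
tcp_rot: [-3.141, 0.001, 2.835]
contact_force: [0.3, -4.3, 5.6]
opening: 0.29
```

```bash
python3 - <<'E'
from h import *
ftan(1.74)
E
```

```text
t 8.17 pos [ 621.57 -120.87  297.53] rot [-3.1415e+00  1.3000e-03  2.8348e+00] F [ 0.35 -4.3   5.63] op 0.29 q [-0.19  0.31  1.54 -0.    1.29 -1.46]
th 1.74 Ft 0.66 Fr 5.82 Fy -4.00
angle est 1.7430828199682136 r 164.96828870368745 y -0.9982385202665002
```

>>> {"op": "play_rows", "data": {"rows": [[230,[-0.16,0,0.03],[0,0,0]],[230,[-0.32,0,0.06],[0,0,0]],[230,[-0.49,0,0.09],[0,0,0]],[230,[-0.65,0,0.12],[0,0,0]],[230,[-0.81,0,0.16],[0,0,0]],[230,[-0.97,0,0.2],[0,0,0]],[230,[-1.05,0,0.22],[0,0,0]]]}}

```text
clock: 8.75
eef_pos: [631.7, -124.1, 295.3]
tcp_rot: [-3.141, 0.002, 2.835]
contact_force: [0.5, -4.8, 4.8]
opening: 0.285
```

```bash
python3 - <<'E'
from h import *
ftan(1.805)
E
```

```text
t 8.75 pos [ 631.69 -124.12  295.3 ] rot [-3.1414e+00  1.6000e-03  2.8348e+00] F [ 0.51 -4.82  4.8 ] op 0.285 q [-0.2   0.33  1.52 -0.    1.29 -1.46]
th 1.805 Ft 0.77 Fr 5.12 Fy -4.44
angle est 1.8089060472600704 r 164.95623681334925 y -1.0426178431703865
```

```bash
python3 - <<'E'
from h import *
shot('scene','s4')
p=cv2.imread('pics/s4.png');cv2.imwrite('pics/c8.png',cv2.resize(p[150:270,330:450],None,fx=5,fy=5,interpolation=cv2.INTER_CUBIC))
E
```

View pics/c8.png

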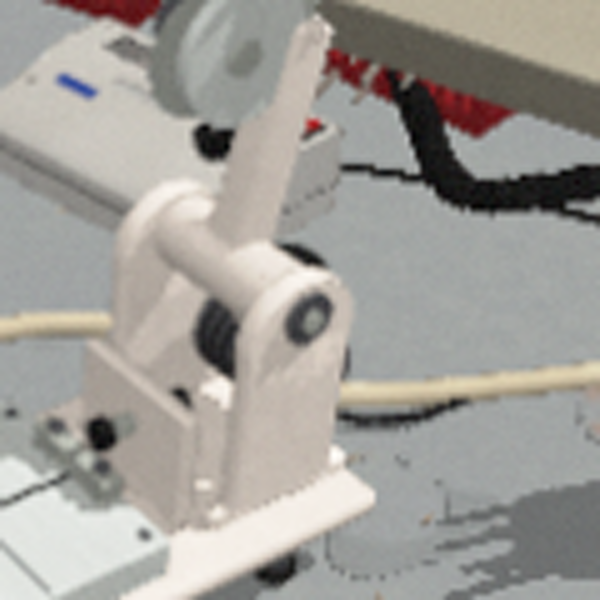

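```bash
python3 - <<'E'
from h import *
for a in np.arange(1.805,2.3,.02): print(round(a,3),[round(-16.5*(np.cos(a)-np.cos(a+.02)),3),round(-16.5*(np.sin(a+.02)-np.sin(a)),3)],end=' ')
E
```

```text
1.805 [np.float64(-0.32), np.float64(0.08)] 1.825 [np.float64(-0.319), np.float64(0.086)] 1.845 [np.float64(-0.317), np.float64(0.093)] 1.865 [np.float64(-0.315), np.float64(0.099)] 1.885 [np.float64(-0.313), np.float64(0.105)] 1.905 [np.float64(-0.311), np.float64(0.111)] 1.925 [np.float64(-0.308), np.float64(0.118)] 1.945 [np.float64(-0.306), np.float64(0.124)] 1.965 [np.float64(-0.303), np.float64(0.13)] 1.985 [np.float64(-0.301), np.float64(0.136)] 2.005 [np.float64(-0.298), np.float64(0.142)] 2.025 [np.float64(-0.295), np.float64(0.148)] 2.045 [np.float64(-0.292), np.float64(0.154)] 2.065 [np.float64(-0.289), np.float64(0.159)] 2.085 [np.float64(-0.286), np.float64(0.165)] 2.105 [np.float64(-0.282), np.float64(0.171)] 2.125 [np.float64(-0.279), np.float64(0.176)] 2.145 [np.float64(-0.275), np.float64(0.182)] 2.165 [np.float64(-0.272), np.float64(0.187)] 2.185 [np.float64(-0.268), np.float64(0.193)] 2.205 [np.float64(-0.264), np.float64(0.198)] 2.225 [np.float64(-0.26), np.float64(0.203)] 2.245 [np.float64(-0.256), np.float64(0.209)] 2.265 [np.float64(-0.251), np.float64(0.214)] 2.285 [np.float64(-0.247), np.float64(0.219)]
```

>>> {"op": "play_rows", "data": {"rows": [[230,[-0.16,0,0.04],[0,0,0]],[230,[-0.32,0,0.08],[0,0,0]],[230,[-0.48,0,0.12],[0,0,0]],[230,[-0.64,0,0.165],[0,0,0]],[230,[-0.64,0,0.165],[0,0,0]]]}}

```text
clock: 9.22
eef_pos: [637.9, -126.1, 293.5]
tcp_rot: [-3.141, 0.002, 2.835]
contact_force: [0.3, -5.3, 4.3]
opening: 0.281
```

```bash
python3 - <<'E'
from h import *
ftan(1.845)
E
```

```text
t 9.22 pos [ 637.88 -126.12  293.52] rot [-3.1414e+00  1.7000e-03  2.8347e+00] F [ 0.25 -5.31  4.35] op 0.281 q [-0.2   0.34  1.51 -0.    1.29 -1.46]
th 1.845 Ft 0.59 Fr 4.68 Fy -4.99
angle est 1.8498251812240563 r 164.9014470679061 y -1.081776698085066
```

>>> {"op": "play_rows", "data": {"rows": [[230,[-0.16,0,0.045],[0,0,0]],[230,[-0.32,0,0.09],[0,0,0]],[230,[-0.32,0,0.09],[0,0,0]]]}}

```text
clock: 9.47
eef_pos: [640.9, -127.1, 292.6]
tcp_rot: [-3.141, 0.002, 2.835]
contact_force: [1.0, -5.6, 4.5]
opening: 0.284
```

>>> {"op": "play_rows", "data": {"rows": [[230,[-0.16,0,0.05],[0,0,0]],[230,[-0.315,0,0.1],[0,0,0]],[230,[-0.315,0,0.1],[0,0,0]]]}}

```text
clock: 9.72
eef_pos: [643.9, -128.1, 291.6]
tcp_rot: [-3.141, 0.002, 2.835]
contact_force: [0.1, -5.7, 3.7]
opening: 0.288
```

```bash
python3 - <<'E'
from h import *
ftan(1.885)
E
```

```text
t 9.72 pos [ 643.89 -128.07  291.58] rot [-3.1413e+00  1.6000e-03  2.8347e+00] F [ 0.06 -5.73  3.69] op 0.288 q [-0.2   0.35  1.5  -0.    1.29 -1.46]
th 1.885 Ft 0.56 Fr 4.06 Fy -5.44
angle est 1.8898654036823614 r 164.90452615025296 y -1.132059290126906
```

>>> {"op": "play_rows", "data": {"rows": [[230,[-0.16,-0.03,0.05],[0,0,0]],[230,[-0.31,-0.06,0.105],[0,0,0]],[230,[-0.31,-0.06,0.105],[0,0,0]]]}}

```text
clock: 9.97
eef_pos: [646.7, -129.0, 290.5]
tcp_rot: [3.141, 0.001, 2.835]
contact_force: [1.5, -3.3, 5.1]
opening: 0.282
```

```bash
python3 - <<'E'
from h import *
ftan(1.905)
E
```

```text
t 9.97 pos [ 646.68 -128.99  290.5 ] rot [3.1409e+00 1.3000e-03 2.8348e+00] F [ 1.49 -3.35  5.07] op 0.282 q [-0.2   0.36  1.49  0.    1.29 -1.46]
th 1.905 Ft 0.63 Fr 5.59 Fy -2.74
angle est 1.908851581608428 r 164.8242427387788 y -1.1646758362842176
```

>>> {"op": "play_rows", "data": {"rows": [[230,[-0.16,0,0.055],[0,0,0]],[230,[-0.31,0,0.11],[0,0,0]],[230,[-0.31,0,0.11],[0,0,0]]]}}

```text
clock: 10.22
eef_pos: [649.4, -129.9, 289.4]
tcp_rot: [3.141, 0.001, 2.835]
contact_force: [1.5, -3.6, 4.9]
opening: 0.285
```

```bash
python3 - <<'E'
from h import *
ftan(1.925)
E
```

```text
t 10.22 pos [ 649.45 -129.91  289.43] rot [3.1411e+00 1.2000e-03 2.8349e+00] F [ 1.51 -3.6   4.86] op 0.285 q [-0.2   0.37  1.48  0.    1.29 -1.46]
th 1.925 Ft 0.69 Fr 5.43 Fy -2.98
angle est 1.9277256889913328 r 164.8127526068054 y -1.2023050895005085
```

>>> {"op": "play_rows", "data": {"rows": [[230,[-0.15,0,0.06],[0,0,0]],[230,[-0.31,0,0.12],[0,0,0]],[230,[-0.31,0,0.12],[0,0,0]]]}}

```text
clock: 10.47
eef_pos: [652.4, -130.9, 288.2]
tcp_rot: [3.141, 0.001, 2.835]
contact_force: [1.9, -2.9, 4.3]
opening: 0.285
```

```bash
python3 - <<'E'
from h import *
ftan(1.945)
E
```

```text
t 10.47 pos [ 652.39 -130.85  288.2 ] rot [3.1412e+00 1.1000e-03 2.8349e+00] F [ 1.93 -2.91  4.25] op 0.285 q [-0.2   0.37  1.48  0.    1.29 -1.46]
th 1.945 Ft 0.98 Fr 4.95 Fy -2.19
angle est 1.9478845211210352 r 164.77951886085654 y -1.2204958527661702
```

>>> {"op": "play_rows", "data": {"rows": [[230,[-0.15,0,0.06],[0,0,0]],[230,[-0.305,0,0.125],[0,0,0]],[230,[-0.305,0,0.125],[0,0,0]]]}}

```text
clock: 10.72
eef_pos: [655.3, -131.8, 286.9]
tcp_rot: [3.141, 0.001, 2.835]
contact_force: [2.5, -2.4, 5.2]
opening: 0.288
```

```bash
python3 - <<'E'
from h import *
ftan(1.965)
E
```

```text
t 10.72 pos [ 655.29 -131.8   286.9 ] rot [3.1412e+00 1.1000e-03 2.8348e+00] F [ 2.46 -2.37  5.16] op 0.288 q [-0.2   0.38  1.47  0.    1.29 -1.47]
th 1.965 Ft 0.84 Fr 5.94 Fy -1.52
angle est 1.9680276961848424 r 164.72675239605906 y -1.2456470240987647
```

>>> {"op": "play_rows", "data": {"rows": [[230,[-0.15,0,0.06],[0,0,0]],[230,[-0.305,0,0.13],[0,0,0]],[230,[-0.305,0,0.13],[0,0,0]]]}}

```text
clock: 10.97
eef_pos: [658.2, -132.7, 285.6]
tcp_rot: [3.141, 0.001, 2.835]
contact_force: [2.8, -2.6, 5.3]
opening: 0.284
```

```bash
python3 - <<'E'
from h import *
ftan(1.985)
E
```

```text
t 10.97 pos [ 658.23 -132.74  285.59] rot [3.1412e+00 1.1000e-03 2.8349e+00] F [ 2.81 -2.56  5.33] op 0.284 q [-0.2   0.38  1.47  0.    1.29 -1.47]
th 1.985 Ft 1.01 Fr 6.27 Fy -1.59
angle est 1.9883665416554486 r 164.7447945540721 y -1.258896427875759
```

>>> {"op": "play_rows", "data": {"rows": [[230,[-0.15,0,0.07],[0,0,0]],[230,[-0.3,0,0.135],[0,0,0]],[230,[-0.3,0,0.135],[0,0,0]]]}}

```text
clock: 11.22
eef_pos: [661.0, -133.7, 284.1]
tcp_rot: [3.141, 0.001, 2.835]
contact_force: [3.4, -3.0, 4.7]
opening: 0.287
```

```bash
python3 - <<'E'
from h import *
ftan(2.005)
E
```

```text
t 11.22 pos [ 660.98 -133.66  284.12] rot [3.1413e+00 8.0000e-04 2.8349e+00] F [ 3.36 -2.96  4.74] op 0.287 q [-0.2   0.39  1.46  0.    1.29 -1.47]
th 2.005 Ft 1.72 Fr 6.02 Fy -1.81
angle est 2.0080844654798966 r 164.60692674240656 y -1.302641330854485
```

>>> {"op": "play_rows", "data": {"rows": [[230,[-0.15,0,0.07],[0,0,0]],[230,[-0.295,0,0.14],[0,0,0]],[230,[-0.295,0,0.14],[0,0,0]]]}}

```text
clock: 11.47
eef_pos: [663.7, -134.5, 282.7]
tcp_rot: [3.141, 0.001, 2.835]
contact_force: [3.2, -3.7, 4.7]
opening: 0.284
```

```bash
python3 - <<'E'
from h import *
ftan(2.025)
E
```

```text
t 11.47 pos [ 663.66 -134.55  282.69] rot [3.1413e+00 6.0000e-04 2.8349e+00] F [ 3.16 -3.75  4.7 ] op 0.284 q [-0.2   0.39  1.46  0.    1.29 -1.47]
th 2.025 Ft 1.66 Fr 6.04 Fy -2.62
angle est 2.027341256149175 r 164.53750892142108 y -1.3404592507650712
```

>>> {"op": "play_rows", "data": {"rows": [[230,[-0.15,0,0.07],[0,0,0]],[230,[-0.295,0,0.15],[0,0,0]],[230,[-0.295,0,0.15],[0,0,0]]]}}

```text
clock: 11.72
eef_pos: [666.5, -135.4, 281.2]
tcp_rot: [3.141, 0.001, 2.835]
contact_force: [3.6, -2.4, 5.2]
opening: 0.283
```

```bash
python3 - <<'E'
from h import *
ftan(2.045)
E
```

```text
t 11.72 pos [ 666.47 -135.44  281.16] rot [3.1414e+00 6.0000e-04 2.8349e+00] F [ 3.56 -2.4   5.18] op 0.283 q [-0.2   0.4   1.45  0.    1.29 -1.47]
th 2.045 Ft 1.30 Fr 6.49 Fy -1.21
angle est 2.04751774487315 r 164.49754225183727 y -1.343833760027661
```

>>> {"op": "play_rows", "data": {"rows": [[230,[-0.15,0,0.08],[0,0,0]],[230,[-0.29,0,0.155],[0,0,0]],[230,[-0.29,0,0.155],[0,0,0]]]}}

```text
clock: 11.97
eef_pos: [669.2, -136.4, 279.5]
tcp_rot: [3.141, 0.001, 2.835]
contact_force: [3.3, -2.5, 5.0]
opening: 0.286
```

```bash
python3 - <<'E'
from h import *
ftan(2.065)
E
```

```text
t 11.97 pos [ 669.2  -136.37  279.55] rot [3.1414e+00 5.0000e-04 2.8348e+00] F [ 3.33 -2.46  4.96] op 0.286 q [-0.2   0.41  1.45  0.    1.29 -1.47]
th 2.065 Ft 1.09 Fr 6.23 Fy -1.34
angle est 2.0676042855800567 r 164.42322905111314 y -1.406929123411755
```

>>> {"op": "play_rows", "data": {"rows": [[230,[-0.15,0,0.08],[0,0,0]],[230,[-0.285,0,0.16],[0,0,0]],[230,[-0.285,0,0.16],[0,0,0]]]}}

```text
clock: 12.22
eef_pos: [671.9, -137.2, 277.9]
tcp_rot: [3.141, 0.0, 2.835]
contact_force: [3.5, -1.4, 5.4]
opening: 0.284
```

```bash
python3 - <<'E'
from h import *
ftan(2.085)
E
```

```text
t 12.22 pos [ 671.9  -137.22  277.89] rot [3.1414e+00 4.0000e-04 2.8348e+00] F [ 3.49 -1.41  5.42] op 0.284 q [-0.2   0.41  1.44  0.    1.29 -1.47]
th 2.085 Ft 0.60 Fr 6.56 Fy -0.29
angle est 2.087535386899968 r 164.34332746145623 y -1.4050004517911423
```

>>> {"op": "play_rows", "data": {"rows": [[230,[-0.16,0,0.055],[0,0,0]],[230,[-0.32,0,0.11],[0,0,0]],[230,[-0.32,0,0.11],[0,0,0]]]}}

```text
clock: 12.47
eef_pos: [674.5, -138.1, 276.3]
tcp_rot: [3.142, -0.001, 2.835]
contact_force: [2.5, -1.5, 3.0]
opening: 0.287
```

```bash
python3 - <<'E'
from h import *
ftan(2.105)
E
```

```text
t 12.47 pos [ 674.49 -138.08  276.34] rot [ 3.1415e+00 -9.0000e-04  2.8348e+00] F [ 2.5  -1.53  2.99] op 0.287 q [-0.2   0.42  1.44  0.    1.29 -1.47]
th 2.105 Ft 0.92 Fr 4.02 Fy -0.70
angle est 2.1066538506209778 r 164.3776887774996 y -1.4378086021290333
```

>>> {"op": "play_rows", "data": {"rows": [[230,[-0.14,0,0.085],[0,0,0]],[230,[-0.28,0,0.17],[0,0,0]],[230,[-0.28,0,0.17],[0,0,0]]]}}

```text
clock: 12.72
eef_pos: [677.1, -138.9, 274.7]
tcp_rot: [3.141, -0.001, 2.835]
contact_force: [3.3, -1.1, 1.5]
opening: 0.29
```

```bash
python3 - <<'E'
from h import *
ftan(2.125)
E
```

```text
t 12.72 pos [ 677.13 -138.89  274.68] rot [ 3.1415e+00 -8.0000e-04  2.8348e+00] F [ 3.33 -1.15  1.48] op 0.29 q [-0.2   0.42  1.43  0.    1.29 -1.47]
th 2.125 Ft 2.22 Fr 3.11 Fy -0.09
angle est 2.126261252254578 r 164.39631489110593 y -1.4169510846731141
```

>>> {"op": "play_rows", "data": {"rows": [[230,[-0.14,0,0.09],[0,0,0]],[230,[-0.28,0,0.175],[0,0,0]],[230,[-0.28,0,0.175],[0,0,0]]]}}

```text
clock: 12.97
eef_pos: [679.8, -139.8, 273.0]
tcp_rot: [-3.142, -0.001, 2.835]
contact_force: [2.0, -1.0, 0.3]
opening: 0.285
```

```bash
python3 - <<'E'
from h import *
ftan(2.145)
E
```

```text
t 12.97 pos [ 679.81 -139.79  272.99] rot [-3.1416e+00 -7.0000e-04  2.8348e+00] F [ 1.96 -0.97  0.32] op 0.285 q [-0.2   0.43  1.43  0.    1.29 -1.47]
th 2.145 Ft 1.64 Fr 1.45 Fy -0.33
angle est 2.146231691412062 r 164.4815529998733 y -1.4637633879771046
```

>>> {"op": "play_rows", "data": {"rows": [[230,[-0.14,0,0.09],[0,0,0]],[230,[-0.275,0,0.18],[0,0,0]],[230,[-0.275,0,0.18],[0,0,0]]]}}

```text
clock: 13.22
eef_pos: [682.4, -140.7, 271.2]
tcp_rot: [-3.142, -0.001, 2.835]
contact_force: [1.0, 0.5, -1.4]
opening: 0.29
```

```bash
python3 - <<'E'
from h import *
ftan(2.165)
E
```

```text
t 13.22 pos [ 682.42 -140.66  271.21] rot [-3.1415e+00 -7.0000e-04  2.8348e+00] F [ 0.95  0.46 -1.4 ] op 0.29 q [-0.21  0.43  1.42  0.    1.29 -1.47]
th 2.165 Ft 1.42 Fr -0.73 Fy 0.73
angle est 2.1661549262394533 r 164.51801180845675 y -1.507165891748263
```

>>> {"op": "play_rows", "data": {"rows": [[230,[-0.135,0,0.09],[0,0,0]],[230,[-0.27,0,0.185],[0,0,0]],[230,[-0.27,0,0.185],[0,0,0]]]}}

```text
clock: 13.47
eef_pos: [685.0, -141.5, 269.4]
tcp_rot: [-3.142, -0.001, 2.835]
contact_force: [0.2, 0.1, -2.3]
opening: 0.285
```

```bash
python3 - <<'E'
from h import *
ftan(2.185)
E
```

```text
t 13.47 pos [ 685.02 -141.49  269.39] rot [-3.1415e+00 -6.0000e-04  2.8348e+00] F [ 0.23  0.09 -2.31] op 0.285 q [-0.21  0.44  1.42  0.    1.28 -1.47]
th 2.185 Ft 1.48 Fr -1.78 Fy 0.16
angle est 2.186127910354169 r 164.57571620924432 y -1.517745501218955
```

>>> {"op": "play_rows", "data": {"rows": [[230,[-0.135,0,0.095],[0,0,0]],[230,[-0.27,0,0.19],[0,0,0]],[230,[-0.27,0,0.19],[0,0,0]]]}}

```text
clock: 13.72
eef_pos: [687.7, -142.3, 267.6]
tcp_rot: [-3.142, -0.0, 2.835]
contact_force: [0.0, 0.7, -2.2]
opening: 0.289
```

```bash
python3 - <<'E'
from h import *
ftan(2.205)
E
```

```text
t 13.72 pos [ 687.66 -142.35  267.57] rot [-3.1416e+00 -4.0000e-04  2.8348e+00] F [ 0.02  0.66 -2.16] op 0.289 q [-0.21  0.45  1.41  0.    1.28 -1.47]
th 2.205 Ft 1.13 Fr -1.85 Fy 0.64
angle est 2.2062600933739867 r 164.7196346507062 y -1.5361142965571233
```

>>> {"op": "play_rows", "data": {"rows": [[230,[-0.13,0,0.1],[0,0,0]],[230,[-0.26,0,0.2],[0,0,0]],[230,[-0.26,0,0.2],[0,0,0]]]}}

```text
clock: 13.97
eef_pos: [690.2, -143.1, 265.6]
tcp_rot: [-3.142, -0.0, 2.835]
contact_force: [-0.0, -0.8, -2.9]
opening: 0.286
```

```bash
python3 - <<'E'
from h import *
ftan(2.225)
shot('scene','s5')
p=cv2.imread('pics/s5.png');cv2.imwrite('pics/c9.png',cv2.resize(p[120:270,300:450],None,fx=4,fy=4,interpolation=cv2.INTER_CUBIC))
E
```

```text
t 13.97 pos [ 690.21 -143.14  265.63] rot [-3.1416e+00 -2.0000e-04  2.8348e+00] F [-0.01 -0.76 -2.88] op 0.286 q [-0.21  0.45  1.41 -0.    1.28 -1.47]
th 2.225 Ft 1.93 Fr -2.16 Fy -0.73
angle est 2.2262767244973753 r 164.77806481934 y -1.5264649473002405
```

View pics/c9.png

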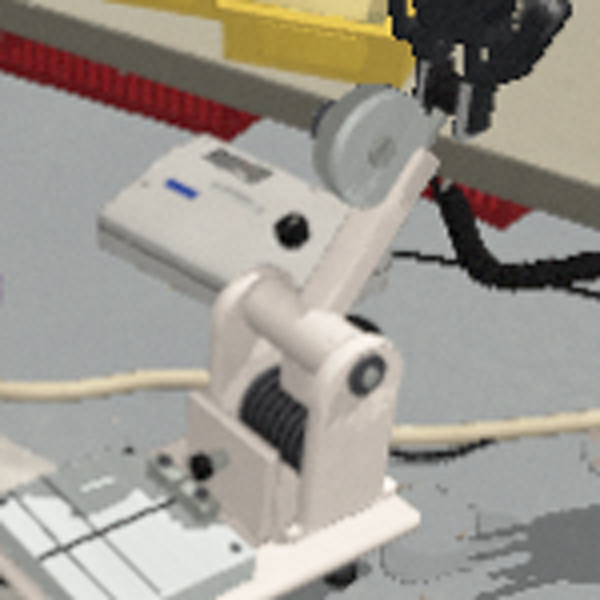

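The knob is still held (crop 440,90), the arm is past balance, and the motor shows between the cheeks. The stop must be close.

>>> {"op": "play_rows", "data": {"rows": [[230,[-0.13,0,0.1],[0,0,0]],[230,[-0.26,0,0.205],[0,0,0]],[230,[-0.26,0,0.205],[0,0,0]],[230,[-0.26,0,0.205],[0,0,0]]]}}

```text
clock: 14.35
eef_pos: [692.6, -143.9, 263.8]
tcp_rot: [-3.142, -0.0, 2.835]
contact_force: [-0.8, -0.5, -2.4]
opening: 0.286
```

```bash
python3 - <<'E'
from h import *
ftan(2.245)
E
```

```text
t 14.35 pos [ 692.59 -143.95  263.83] rot [-3.1415e+00 -1.0000e-04  2.8347e+00] F [-0.81 -0.52 -2.39] op 0.286 q [-0.21  0.46  1.4  -0.    1.28 -1.47]
th 2.245 Ft 1.01 Fr -2.26 Fy -0.75
angle est 2.245012780897982 r 164.91153765806436 y -1.5714491724026587
```

>>> {"op": "play_rows", "data": {"rows": [[230,[-0.1,0,0.08],[0,0,0]],[230,[-0.2,0,0.16],[0,0,0]],[230,[-0.2,0,0.16],[0,0,0]],[230,[-0.2,0,0.16],[0,0,0]]]}}

```text
clock: 14.68
eef_pos: [694.4, -144.5, 262.4]
tcp_rot: [-3.141, -0.0, 2.835]
contact_force: [-1.3, -0.2, -0.3]
opening: 0.285
```

```bash
python3 - <<'E'
from h import *
ftan(2.26)
E
```

```text
t 14.68 pos [ 694.36 -144.51  262.39] rot [-3.1415e+00 -3.0000e-04  2.8348e+00] F [-1.32 -0.25 -0.31] op 0.285 q [-0.21  0.46  1.4  -0.    1.28 -1.47]
th 2.26 Ft -0.72 Fr -0.99 Fy -0.64
angle est 2.259254588112749 r 164.95903352531988 y -1.5811496794554365
```

The tangential force has gone from a +1.5 N pull to −0.7 N, so the arm is on its stop. Releasing.

>>> {"op": "play_rows", "data": {"rows": [[200,[0,0,0],[0,0,0]],[160,[0,0,0],[0,0,0]],[100,[0,0,0],[0,0,0]],[90,[0,0,0],[0,0,0]],[90,[0,0,0],[0,0,0]],[90,[0,0,0],[0,0,0]]]}}

```text
clock: 15.18
eef_pos: [694.7, -144.5, 262.5]
tcp_rot: [3.142, 0.001, 2.835]
contact_force: [-0.7, 1.4, 0.4]
opening: 0.643
```

```bash
python3 - <<'E'
from h import *
ftan(2.26)
shot('scene','s6')
p=cv2.imread('pics/s6.png');cv2.imwrite('pics/c10.png',cv2.resize(p[120:270,300:450],None,fx=4,fy=4,interpolation=cv2.INTER_CUBIC))
E
```

```text
t 15.18 pos [ 694.68 -144.54  262.47] rot [3.1415e+00 5.0000e-04 2.8348e+00] F [-0.65  1.43  0.37] op 0.643 q [-0.21  0.46  1.4   0.    1.28 -1.47]
th 2.26 Ft -1.05 Fr -0.38 Fy 1.17
angle est 2.2603864901368063 r 165.22513503040827 y -1.5071819782945926
```

View pics/c10.png

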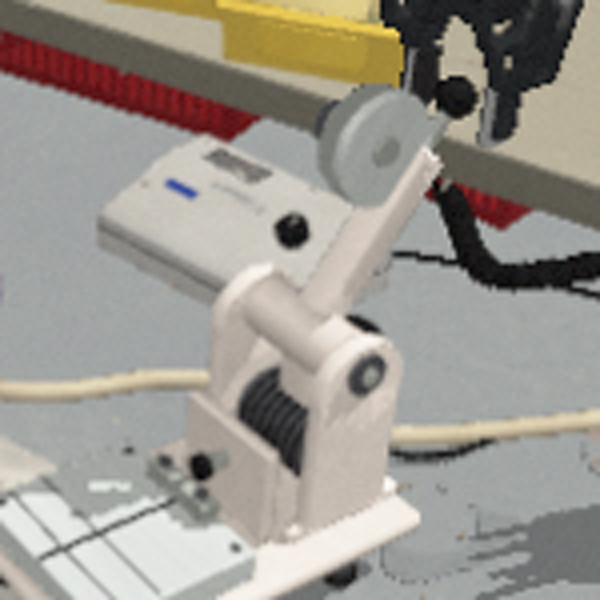

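The knob (crop 457,97) is free between the open fingers and the arm has stayed put. I'll lift straight out, then measure the fence and cast.

>>> {"op": "play_rows", "data": {"rows": [[90,[0,0,-1],[0,0,0]],[90,[0,0,-3],[0,0,0]],[60,[0,0,-6],[0,0,0]],[30,[0,0,-9],[0,0,0]],[0,[4,2,-9],[0,0,0]],[0,[8,5,-9],[0,0,0]],[0,[12,9,-9],[0,0,0]],[0,[14,13,-9],[0,0,0]],[0,[15,17,-9],[0,0,0]],[0,[16,20,-9],[0,0,0]],[0,[16,20,-9],[0,0,0]],[0,[16,20,-9],[0,0,0]]]}}

```text
clock: 16.23
eef_pos: [602.0, 98.3, 353.4]
tcp_rot: [3.14, 0.001, 2.839]
contact_force: [-0.7, -1.0, 0.6]
opening: 0.997
```

```bash
python3 - <<'E'
from h import *
st()
shot('scene','s7');shot('top','t7')
S=np.load('pics/s7.npz');T=np.load('pics/t7.npz')
p=cv2.imread('pics/t7.png');cv2.imwrite('pics/c11.png',cv2.resize(p[130:280,200:400],None,fx=4,fy=4,interpolation=cv2.INTER_CUBIC))
p=cv2.imread('pics/s7.png');cv2.imwrite('pics/c12.png',cv2.resize(p[140:300,290:450],None,fx=3.7,fy=3.7,interpolation=cv2.INTER_CUBIC))
# cast contour from top0
for n,f,box in (('top','top0',(228,266,212,250)),('scene','scene0',(236,272,205,232))):
    D=np.load(f'pics/{f}.npz');p=D['p'];hsv=cv2.cvtColor(p,cv2.COLOR_RGB2HSV)
    x0,x1,y0,y1=box
    print(n,'sat bg',np.median(hsv[y0:y1,x0:x1,1]))
    m=np.zeros((400,640),np.uint8);t,_=cv2.threshold(hsv[y0:y1,x0:x1,1].copy(),0,255,cv2.THRESH_OTSU);print('otsu',t)
    m[y0:y1,x0:x1]=hsv[y0:y1,x0:x1,1]>t
    k,l,stt,ce=cv2.connectedComponentsWithStats(m);i=1+np.argmax(stt[1:,4]);print(stt[i],ce[i])
    c=max(cv2.findContours((l==i).astype(np.uint8),cv2.RETR_EXTERNAL,cv2.CHAIN_APPROX_NONE)[0],key=len)[:,0]
    for z in (0,28):
        P=np.array([onplane(n,u,v,z)[:2] for u,v in c]); r_=cv2.minAreaRect(P.astype(np.float32));print(z,r_)
    if n=='top':
        P=np.array([onplane(n,u,v,22)[:2] for u,v in c]); o=np.argsort(-P[:,0]); print(P[o][:40].round(1).tolist())
E
```

```text
t 16.23 pos [602.01  98.35 353.39] rot [3.1399e+00 6.0000e-04 2.8386e+00] F [-0.67 -0.96  0.59] op 0.997 q [ 0.16  0.24  1.52  0.    1.38 -1.11]
top sat bg 30.0
otsu 62.0
[236 221  23  21 358] [246.20111732 229.85195531]
0 ((475.5584716796875, 214.47348022460938), (68.13636016845703, 60.24949264526367), 82.28583526611328)
28 ((471.3783264160156, 210.2909698486328), (66.91071319580078, 59.165706634521484), 82.28582763671875)
[[503.4, 239.7], [503.4, 236.7], [503.4, 233.6], [503.3, 230.6], [503.3, 227.5], [503.3, 224.5], [503.2, 221.4], [503.2, 218.4], [500.4, 239.7], [500.1, 215.3], [500.1, 212.3], [500.1, 209.2], [500.0, 206.2], [500.0, 203.1], [500.0, 200.1], [499.9, 197.1], [499.9, 194.0], [497.3, 239.6], [496.8, 190.9], [496.8, 187.9], [496.8, 184.9], [496.7, 181.8], [494.2, 239.5], [493.7, 178.8], [491.2, 242.5], [490.6, 175.7], [488.2, 242.5], [487.5, 175.7], [485.1, 242.4], [484.5, 175.6], [482.0, 242.3], [481.5, 178.6], [479.0, 242.3], [478.4, 178.6], [475.9, 242.2], [475.4, 178.6], [472.9, 242.2], [472.4, 181.5], [469.8, 239.1], [469.3, 181.5]]
scene sat bg 24.0
otsu 50.0
[242 212  25  19 358] [253.22346369 221.54469274]
0 ((496.2520446777344, 227.18429565429688), (92.85575866699219, 68.32093811035156), 54.4445915222168)
28 ((471.4502258300781, 197.58224487304688), (89.05854797363281, 65.52702331542969), 54.444610595703125)
```

View pics/c11.png

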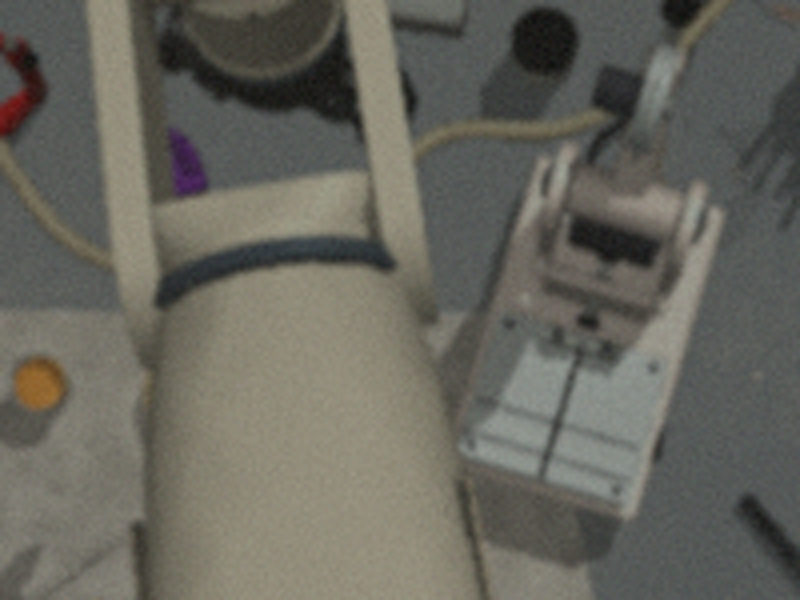

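View pics/c12.png

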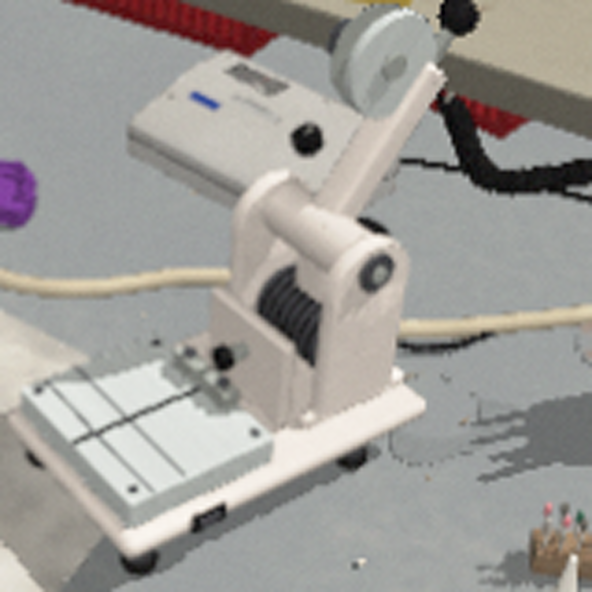

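```bash
python3 - <<'E'
from h import *
D=np.load('pics/top0.npz');p=D['p'];x0,x1,y0,y1=226,268,210,252
s=cv2.resize(cv2.GaussianBlur(cv2.cvtColor(p,cv2.COLOR_RGB2HSV)[:,:,1],(3,3),0)[y0:y1,x0:x1],None,fx=8,fy=8,interpolation=cv2.INTER_CUBIC)
t,m=cv2.threshold(s,0,255,cv2.THRESH_OTSU);print(t)
c=max(cv2.findContours(m,cv2.RETR_EXTERNAL,cv2.CHAIN_APPROX_NONE)[0],key=cv2.contourArea)[:,0]
uv=(c+0.5)/8-0.5+[x0,y0]
for z in (0,18,24):
    P=np.array([onplane('top',u,v,z)[:2] for u,v in uv])
    print(z,'bbox',P.min(0),P.max(0))
    # heel points
    sel=(P[:,1]>P[:,1].min()+12)&(P[:,1]<P[:,1].max()-12)&(P[:,0]>P[:,0].mean()+8)
    vx,vy,cx,cy=cv2.fitLine(P[sel].astype(np.float32),cv2.DIST_HUBER,0,.01,.01).ravel()
    yaw=np.arctan2(vy,vx); yaw=(yaw+np.pi/2)%np.pi-np.pi/2  # direction along heel
    a=yaw-np.pi/2 if yaw>0 else yaw+np.pi/2
    print('yaw',a,'line pt',cx,cy)
    ex=np.array([np.cos(a),np.sin(a)]);ey=np.array([-ex[1],ex[0]])
    print('x range',(P@ex).min(),(P@ex).max(),'heel',np.array([cx,cy])@ex,'y range',(P@ey).min(),(P@ey).max())
# height check of bench depth near cast, purple and scene too
C=cloud('top',D['d']);S=np.load('pics/scene0.npz');Cs=cloud('scene',S['d'])
for n,c in(('t',C),('s',Cs)):
    q=c.reshape(-1,3);mm=(abs(q[:,0]-476)<70)&(abs(q[:,1]-209)<60)
    w=q[mm]; hi=w[(w[:,2]>12)&(w[:,2]<45)]
    print(n,'bench z',np.median(w[w[:,2]<8,2]),'top',np.percentile(hi[:,2],[50,98]),'cent',hi.mean(0), hi.min(0),hi.max(0))
E
```

```text
61.0
0 bbox [445.34785023 177.85329012] [509.64622274 247.82181536]
yaw -0.16226149 line pt 506.06525 212.71317
x range 404.0524373952636 465.4940959484981 heel 465.0539 y range 254.49884691763515 323.6142442392991
18 bbox [443.00996912 175.58798985] [506.56480294 244.74740742]
yaw -0.16208291 line pt 503.05783 210.23561
x range 402.2398909324734 462.97037799448833 heel 462.53778 y range 251.723662463265 320.04142145162757
24 bbox [442.23067542 174.83288975] [505.53766301 243.72260477]
yaw -0.16208124 line pt 502.04437 209.34538
x range 401.61900273299796 462.1126531039699 heel 461.6818 y range 250.82486093518605 318.8762164688905
t bench z 2.7070860999085653 top [23.15634042 35.89892104] cent [476.8825077  211.71334058  23.61417861] [409.89743295 163.95314156  12.13817012] [541.46969214 264.97522098  38.68597974]
s bench z 0.7474203006976836 top [20.50070555 31.32187114] cent [474.59068065 204.06253897  21.76880095] [443.50521865 172.26552482  12.12304904] [508.40864014 238.39071639  32.50328919]
```

```bash
python3 - <<'E'
from h import *
p=np.array([437.03,-58.73,0])
for z in (225,230,235,240):
  for s in(-1,1):
    q=[proj('scene',p+s*o*EY+[0,0,z]) for o in (26,40)]; print(z,s,[((u-[250,130])*[4.5,4]).round() for u in q])
# s6: opening .643 =>54.7
p=np.array([694.7,-144.5,0])
for z in (262.5,267,272):
  for s in(-1,1):
    q=[proj('scene',p+s*o*EY+[0,0,z]) for o in (27,41)]; print(z,s,[((u-[300,120])*4).round() for u in q])
E
python3 - <<'E'
import sys; sys.path.insert(0,'.')
import cv2
p=cv2.imread('pics/s1.png');cv2.imwrite('pics/c13.png',cv2.resize(p[170:220,290:350],None,fx=10,fy=10,interpolation=cv2.INTER_CUBIC))
E
```

```text
225 -1 [array([335., 297.]), array([352., 310.])]
225 1 [array([274., 252.]), array([258., 241.])]
230 -1 [array([335., 289.]), array([352., 302.])]
230 1 [array([274., 244.]), array([258., 233.])]
235 -1 [array([335., 281.]), array([352., 294.])]
235 1 [array([274., 236.]), array([258., 225.])]
240 -1 [array([335., 273.]), array([353., 285.])]
240 1 [array([274., 229.]), array([258., 217.])]
262.5 -1 [array([482., 147.]), array([500., 156.])]
262.5 1 [array([418., 113.]), array([402., 105.])]
267 -1 [array([483., 140.]), array([501., 150.])]
267 1 [array([419., 106.]), array([403.,  98.])]
272 -1 [array([485., 133.]), array([502., 142.])]
272 1 [array([420.,  99.]), array([404.,  91.])]
```

View pics/c13.png

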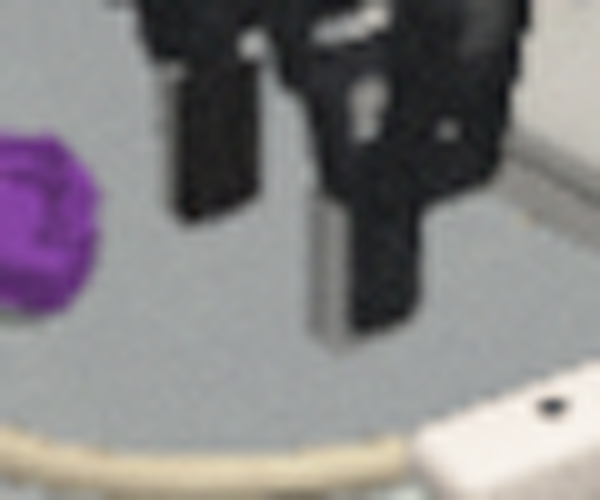

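```bash
python3 - <<'E'
from h import *
p=np.array([437.03,-58.73,0])
for z in (225,229,233):
    print(z,[((proj('scene',p-o*EY+x*EX+[0,0,z])-[290,170])*10).round() for o,x in((26,-11),(26,11),(34,-11),(34,11))],[((proj('scene',p+o*EY+x*EX+[0,0,z])-[290,170])*10).round() for o,x in((26,-11),(26,11),(34,-11))])
E
```

```text
225 [array([300., 358.]), array([387., 326.]), array([322., 377.]), array([409., 344.])] [array([166., 245.]), array([251., 215.]), array([146., 228.])]
229 [array([300., 342.]), array([387., 310.]), array([322., 361.]), array([409., 328.])] [array([166., 229.]), array([251., 200.]), array([146., 213.])]
233 [array([300., 326.]), array([388., 294.]), array([322., 345.]), array([410., 312.])] [array([165., 214.]), array([251., 184.]), array([146., 197.])]
```

```bash
python3 - <<'E'
from h import *
st();print(delta([489.6,210.5,70],[np.pi,0,np.pi-0.16]))
E
```

```text
t 16.33 pos [602.4   94.85 353.01] rot [-3.1414e+00  8.0000e-04  2.8366e+00] F [-0.15 -0.46 -0.99] op 1.004 q [ 0.15  0.24  1.52 -0.    1.38 -1.11]
(array([14.257,  7.648, 28.288]), array([-0.0002,  0.0008, -0.145 ]))
```

>>> {"op": "play_rows", "data": {"rows": [[0,[4,2,4],[0,0,-0.05]],[0,[9,5,8],[0,0,-0.1]],[0,[14.2,7.6,12],[0,0,-0.145]],[0,[14.2,7.6,16],[0,0,-0.145]],[0,[14.2,7.6,20],[0,0,-0.145]],[0,[14.2,7.6,24],[0,0,-0.145]],[0,[14.2,7.6,28.3],[0,0,-0.145]],[0,[14.2,7.6,28.3],[0,0,-0.145]],[0,[14.2,7.6,28.3],[0,0,-0.145]],[0,[14.2,7.6,28.3],[0,0,-0.145]],[0,[14.2,7.6,28.3],[0,0,-0.145]],[0,[14.2,7.6,28.3],[0,0,-0.145]]]}}

```text
clock: 17.33
eef_pos: [492.2, 209.9, 71.6]
tcp_rot: [3.14, 0.003, 2.979]
contact_force: [0.1, 0.2, 0.3]
opening: 1.002
```

```bash
python3 - <<'E'
from h import *
st();print(delta([489.6,210.5,-5],[np.pi,0,np.pi-0.16]))
shot('scene','s8')
p=cv2.imread('pics/s8.png');cv2.imwrite('pics/c14.png',cv2.resize(p[160:270,200:310],None,fx=5.4,fy=5.4,interpolation=cv2.INTER_CUBIC))
E
```

```text
t 17.33 pos [492.16 209.88  71.59] rot [3.1398e+00 3.0000e-03 2.9789e+00] F [0.1  0.23 0.31] op 1.002 q [ 0.4   0.42  1.95 -0.    0.76 -1.01]
(array([2.860e-01, 6.000e-03, 7.658e+00]), array([ 0.0017,  0.003 , -0.0027]))
```

View pics/c14.png

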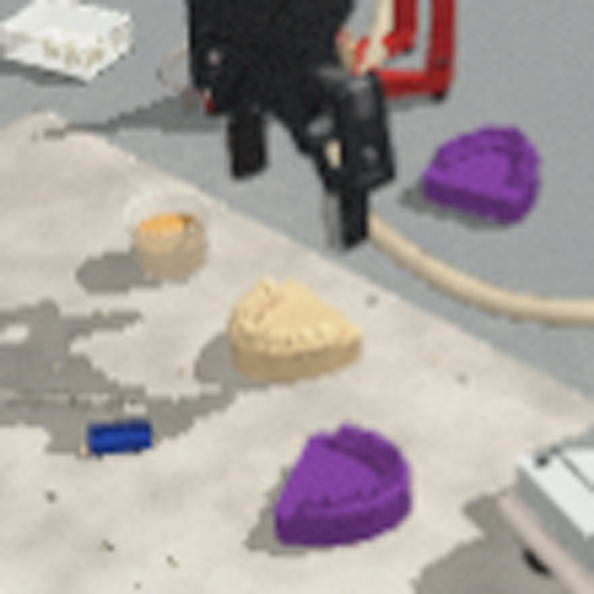

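```bash
python3 - <<'E'
from h import *
a=-0.16;ex=np.array([np.cos(a),np.sin(a),0]);ey=np.array([-ex[1],ex[0],0]);o=np.array([473.8,213.1,0])
im=cv2.imread('pics/c14.png')
def d(P,c):
    q=[tuple(((proj('scene',x)+.5-[200,160])*5.4).astype(int)) for x in P]
    for i in range(len(q)): cv2.line(im,tuple(map(int,q[i])),tuple(map(int,q[(i+1)%len(q)])),c,1)
d([o+30*ex+27*ey,o+30*ex-27*ey,o+24*ex-33*ey,o+8*ex-33*ey,o-30*ex,o+8*ex+33*ey,o+24*ex+33*ey],(0,0,255))
for s in(1,-1): d([o+16*ex+x*ex+s*y*ey+[0,0,6] for x,y in((-11,42),(11,42),(11,56),(-11,56))],(0,255,0))
cv2.imwrite('pics/c15.png',im)
E
```

```text
(no output)
```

View pics/c15.png

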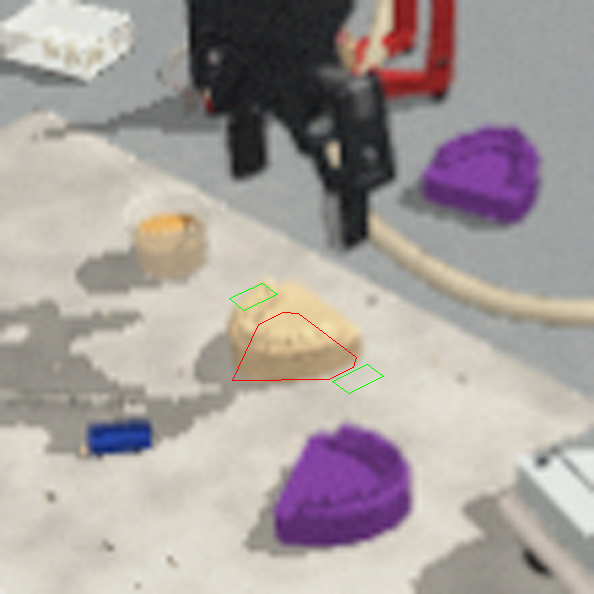

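The predicted base outline (red) matches the cream cast, and the finger footprints (green) clear both flanks and the cup. Descending and closing.

>>> {"op": "play_rows", "data": {"rows": [[0,[0.25,0,1.5],[0,0,0]],[0,[0.25,0,3.5],[0,0,0]],[0,[0.25,0,5.5],[0,0,0]],[0,[0.25,0,7],[0,0,0]],[0,[0.25,0,7.6],[0,0,0]],[0,[0.25,0,7.6],[0,0,0]],[0,[0.25,0,7.6],[0,0,0]]]}}

```text
clock: 17.97
eef_pos: [488.6, 210.5, -5.4]
tcp_rot: [3.141, 0.002, 2.98]
contact_force: [0.3, -0.2, 0.1]
opening: 0.998
```

```bash
python3 - <<'E'
from h import *
st();print(delta([489.6,210.5,-5],[np.pi,0,np.pi-0.16]))
E
```

```text
t 17.97 pos [488.55 210.48  -5.41] rot [3.1407e+00 1.5000e-03 2.9796e+00] F [ 0.31 -0.17  0.12] op 0.998 q [ 0.4   0.55  1.98 -0.    0.6  -1.  ]
(array([-0.103,  0.019, -0.041]), array([ 0.0009,  0.0015, -0.002 ]))
```

>>> {"op": "play_rows", "data": {"rows": [[60,[0,0,0],[0,0,0]],[100,[0,0,0],[0,0,0]],[100,[0,0,0],[0,0,0]],[100,[0,0,0],[0,0,0]],[100,[0,0,0],[0,0,0]],[100,[0,0,0],[0,0,0]],[100,[0,0,0],[0,0,0]],[100,[0,0,0],[0,0,0]]], "squeeze": 30}}

```text
clock: 18.63
eef_pos: [488.8, 211.0, -4.3]
tcp_rot: [3.14, 0.003, 2.98]
contact_force: [-3.2, -0.2, 17.1]
opening: 0.757
```

```bash
python3 - <<'E'
from h import *
st();print(delta([489.6,210.5,-5],[np.pi,0,np.pi-0.16]))
shot('scene','s9')
p=cv2.imread('pics/s9.png');cv2.imwrite('pics/c16.png',cv2.resize(p[160:270,200:310],None,fx=5.4,fy=5.4,interpolation=cv2.INTER_CUBIC))
E
```

```text
t 18.63 pos [488.8  211.03  -4.33] rot [3.1397e+00 2.5000e-03 2.9795e+00] F [-3.16 -0.22 17.15] op 0.757 q [ 0.4   0.55  1.98  0.    0.6  -1.  ]
(array([-0.088, -0.039,  0.067]), array([ 0.0018,  0.0025, -0.0021]))
```

View pics/c16.png

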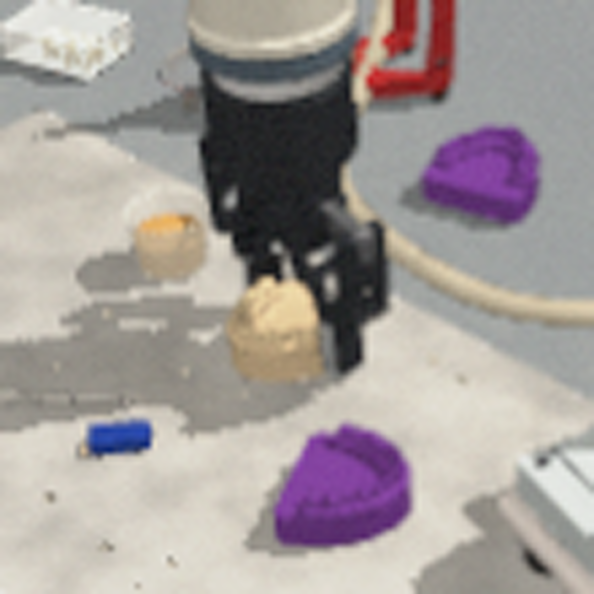

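>>> {"op": "play_rows", "data": {"rows": [[100,[0,0,-1],[0,0,0]],[100,[0,0,-3],[0,0,0]],[100,[0,0,-6],[0,0,0]],[100,[0,0,-9],[0,0,0]],[100,[0,0,-12],[0,0,0]],[100,[0,0,-12],[0,0,0]],[100,[0,0,-12],[0,0,0]],[100,[0,0,-12],[0,0,0]]]}}

```text
clock: 19.35
eef_pos: [487.1, 210.0, 113.4]
tcp_rot: [3.142, 0.0, 2.98]
contact_force: [0.2, -0.2, -3.1]
opening: 0.759
```

```bash
python3 - <<'E'
from h import *
st()
S=np.load('pics/s7.npz');T=np.load('pics/t7.npz')
O=np.array([463.8,-70.6])+57.5*EX[:2]
for n,D in(('scene',S),('top',T)):
    c=cloud(n,D['d']).reshape(-1,3); c=c[D['d'].ravel()>0]
    q=c[:,:2]-O; x=q@EX[:2];y=q@EY[:2]
    m=(x>-40)&(x<24)&(abs(y)<44)
    H=np.full((16,22),-1)
    for X,Y,Z in zip(x[m],y[m],c[m,2]):
        i=int((X+40)//4);j=int((Y+44)//4);H[i,j]=max(H[i,j],Z)
    print(n,'y',list(range(-44,44,4)));[print(-40+4*i,' '.join('%4d'%v for v in H[i])) for i in range(16)]
# table with arm open: refit
for n,D in(('scene',S),('top',T)):
    c=cloud(n,D['d']); q=c[...,:2]-O
    m=(abs(c[...,2]-65.5)<4)&(abs(q@EX[:2]+57)<70)&(abs(q@EY[:2])<75)
    k,l,stt,ce=cv2.connectedComponentsWithStats(m.astype(np.uint8));i=1+np.argmax(stt[1:,4]);Q=c[l==i]
    print(n,len(Q),cv2.minAreaRect(Q[:,:2].astype(np.float32)),Q[:,2].mean())
p=cv2.imread('pics/s7.png');cv2.imwrite('pics/c17.png',cv2.resize(p[215:260,325:375],None,fx=12,fy=12,interpolation=cv2.INTER_CUBIC))
p=cv2.imread('pics/t7.png');cv2.imwrite('pics/c18.png',cv2.resize(p[195:255,312:372],None,fx=10,fy=10,interpolation=cv2.INTER_CUBIC))
E
```

```text
t 19.35 pos [487.11 210.04 113.41] rot [3.1416e+00 1.0000e-04 2.9798e+00] F [ 0.25 -0.24 -3.14] op 0.759 q [ 0.4   0.36  1.94 -0.    0.85 -1.  ]
scene y [-44, -40, -36, -32, -28, -24, -20, -16, -12, -8, -4, 0, 4, 8, 12, 16, 20, 24, 28, 32, 36, 40]
-40   67   66   69   68   67   64   63   65   64   64   63   66   65   -1   66   65   65   65   65   65   65   64
-36   65   67   66   69   66   65   65   64   65   66   65   -1   66   65   66   66   65   65   65   66   -1   65
-32   68   66   67   67   66   65   66   64   65   66   65   65   65   66   65   67   65   65   65   64   65   66
-28   65   67   67   68   65   64   64   64   67   67   64   64   65   66   -1   65   66   66   66   -1   66   65
-24   65   65   65   68   66   65   -1   66   65   -1   64   64   66   64   65   -1   65   67   65   64   64   66
-20   68   68   66   67   64   65   66   65   64   64   66   66   63   65   73   64   65   68   -1   65   66   66
-16   66   67   67   79   79   79   80   78   79   79   65   77   79   80   80   83   78   79   73   63   64   66
-12   67   65   67   76   79   84   83   84   79   79 
[... 2434 characters left out ...]
2   45   48   45   44   42   44   48   85   91   88   85   42   40   46   49   45   46   42   43   40
12   39   46   43   47   44   46   43   43   41   83   88   88   82   -1   40   45   43   48   45   47   41   48
16   47   43   47   42   39   49   39   42   42   -1   85   88   44   41   49   41   38   47   44   46   41   47
20   48  109  117  110  111  109  108  108  111  103  112  105   98  105  105  108  108  101  105  104  106   46
scene 1652 ((463.19012451171875, -71.5623779296875), (131.45518493652344, 113.70426177978516), 72.73041534423828) 65.73014455933728
top 1216 ((463.49365234375, -70.00225830078125), (130.04287719726562, 112.65497589111328), 72.25384521484375) 65.71323377255061
```

View pics/c17.png

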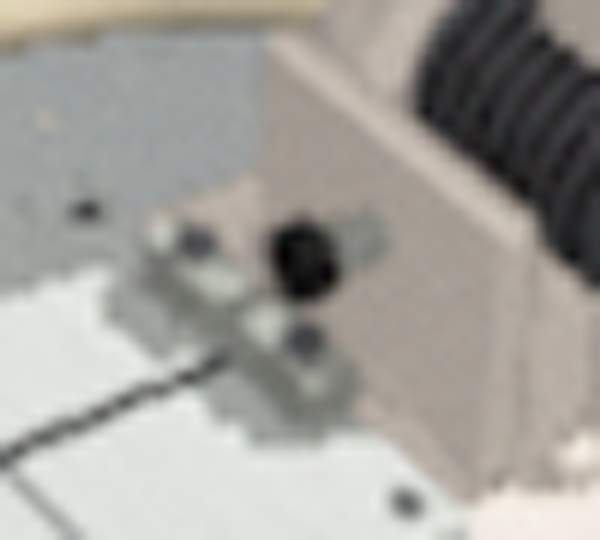

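View pics/c18.png

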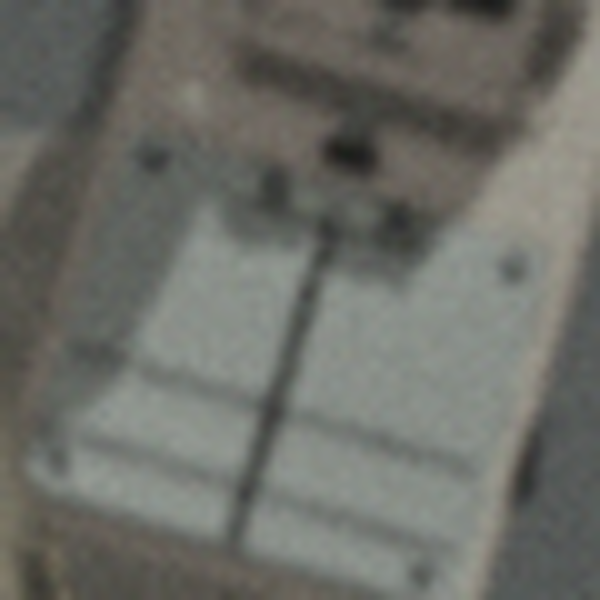

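```bash
sed -i 's/^A=-0.3065/A=-0.313/' h.py; python3 - <<'E'
from h import *
st();print(delta([503.1-25*EX[0],-82.6-25*EX[1],113],[np.pi,0,A+np.pi]))
E
```

```text
t 19.35 pos [487.11 210.04 113.41] rot [3.1416e+00 1.0000e-04 2.9798e+00] F [ 0.25 -0.24 -3.14] op 0.759 q [ 0.4   0.36  1.94 -0.    0.85 -1.  ]
(array([ -3.821, -28.248,   0.04 ]), array([0.000e+00, 1.000e-04, 1.512e-01]))
```

>>> {"op": "play_rows", "data": {"rows": [[100,[0,-1.5,0],[0,0,0.02]],[100,[-0.5,-4,0],[0,0,0.05]],[100,[-1,-8,0],[0,0,0.08]],[100,[-2,-12,0],[0,0,0.11]],[100,[-2.5,-16,0],[0,0,0.15]],[100,[-3,-20,0],[0,0,0.15]],[100,[-3.5,-23.5,0],[0,0,0.15]],[100,[-3.8,-26.5,0],[0,0,0.15]],[100,[-3.8,-28.2,0],[0,0,0.15]],[100,[-3.8,-28.2,0],[0,0,0.15]],[100,[-3.8,-28.2,0],[0,0,0.15]],[100,[-3.8,-28.2,0],[0,0,0.15]]]}}

```text
clock: 20.35
eef_pos: [478.6, -74.0, 112.4]
tcp_rot: [-3.141, -0.002, 2.829]
contact_force: [-0.1, 0.5, -1.6]
opening: 0.755
```

```bash
python3 - <<'E'
from h import *
st();print(delta([503.1-25*EX[0],-82.6-25*EX[1],64],[np.pi,0,A+np.pi]))
shot('scene','s10')
p=cv2.imread('pics/s10.png');cv2.imwrite('pics/c19.png',cv2.resize(p[160:300,280:420],None,fx=4.2,fy=4.2,interpolation=cv2.INTER_CUBIC))
E
```

```text
t 20.35 pos [478.57 -74.02 112.45] rot [-3.1415e+00 -2.1000e-03  2.8288e+00] F [-0.13  0.47 -1.6 ] op 0.755 q [-0.16  0.3   2.03  0.    0.82 -1.41]
(array([-0.108, -0.06 ,  4.844]), array([-0.0001, -0.0021,  0.0002]))
```

View pics/c19.png

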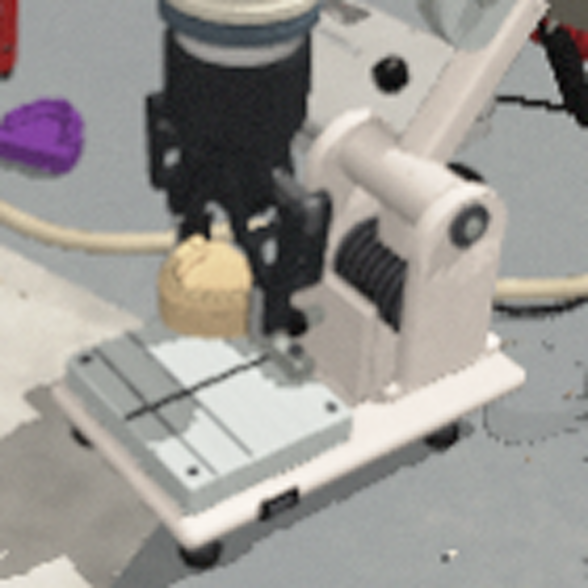

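The cast hangs level above the table, in front of the fence (crop 205,290). Lowering to just above the table.

>>> {"op": "play_rows", "data": {"rows": [[100,[-0.1,-0.05,1],[0,0,0]],[100,[-0.1,-0.05,2.2],[0,0,0]],[100,[-0.1,-0.05,3.4],[0,0,0]],[100,[-0.1,-0.05,4.3],[0,0,0]],[100,[-0.1,-0.05,4.8],[0,0,0]],[100,[-0.1,-0.05,4.8],[0,0,0]],[100,[-0.1,-0.05,4.8],[0,0,0]]]}}

```text
clock: 20.98
eef_pos: [480.3, -74.7, 65.0]
tcp_rot: [-3.142, -0.001, 2.83]
contact_force: [0.2, 0.3, -1.7]
opening: 0.759
```

```bash
python3 - <<'E'
from h import *
st();print(delta([503.1-25*EX[0],-82.6-25*EX[1],61],[np.pi,0,A+np.pi]))
shot('scene','s11')
p=cv2.imread('pics/s11.png');cv2.imwrite('pics/c20.png',cv2.resize(p[200:280,290:390],None,fx=7,fy=7,interpolation=cv2.INTER_CUBIC))
E
```

```text
t 20.98 pos [480.28 -74.67  65.05] rot [-3.1415e+00 -6.0000e-04  2.8304e+00] F [ 0.23  0.28 -1.71] op 0.759 q [-0.16  0.38  2.06  0.    0.71 -1.42]
(array([ 0.084, -0.051,  0.405]), array([-0.0001, -0.0006,  0.0018]))
```

View pics/c20.png

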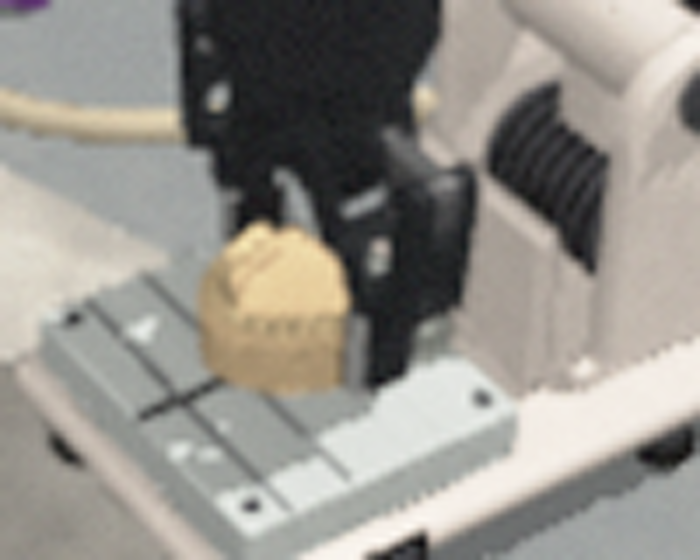

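>>> {"op": "play_rows", "data": {"rows": [[100,[0,0,0.1],[0,0,0]],[100,[0,0,0.2],[0,0,0]],[100,[0,0,0.3],[0,0,0]],[100,[0,0,0.35],[0,0,0]],[100,[0,0,0.35],[0,0,0]]]}}

```text
clock: 21.45
eef_pos: [480.4, -75.0, 61.9]
tcp_rot: [3.142, 0.0, 2.83]
contact_force: [-0.7, 0.6, -2.3]
opening: 0.761
```

>>> {"op": "play_rows", "data": {"rows": [[100,[0,0,0.05],[0,0,0]],[100,[0,0,0.1],[0,0,0]],[100,[0,0,0.1],[0,0,0]]]}}

```text
clock: 21.7
eef_pos: [480.3, -75.0, 60.8]
tcp_rot: [-3.142, -0.0, 2.83]
contact_force: [-0.3, -0.8, -1.9]
opening: 0.76
```

>>> {"op": "play_rows", "data": {"rows": [[100,[0,0,0.04],[0,0,0]],[100,[0,0,0.08],[0,0,0]],[100,[0,0,0.08],[0,0,0]]]}}

```text
clock: 21.95
eef_pos: [480.3, -75.0, 60.0]
tcp_rot: [-3.142, -0.0, 2.83]
contact_force: [-0.8, -0.5, -2.3]
opening: 0.754
```

```bash
python3 - <<'E'
from h import *
st()
E
```

```text
t 21.95 pos [480.31 -74.99  59.96] rot [-3.1416e+00 -1.0000e-04  2.8298e+00] F [-0.85 -0.45 -2.28] op 0.754 q [-0.16  0.39  2.06 -0.    0.69 -1.42]
```

>>> {"op": "play_rows", "data": {"rows": [[100,[0,0,0.04],[0,0,0]],[100,[0,0,0.08],[0,0,0]],[100,[0,0,0.08],[0,0,0]]]}}

```text
clock: 22.2
eef_pos: [480.3, -75.0, 59.1]
tcp_rot: [-3.142, -0.0, 2.83]
contact_force: [-0.1, 0.2, -1.9]
opening: 0.757
```

>>> {"op": "play_rows", "data": {"rows": [[100,[0,0,0.04],[0,0,0]],[100,[0,0,0.06],[0,0,0]],[100,[0,0,0.06],[0,0,0]]]}}

```text
clock: 22.45
eef_pos: [480.4, -75.0, 58.9]
tcp_rot: [3.142, 0.0, 2.83]
contact_force: [-1.7, -0.1, 4.3]
opening: 0.758
```

>>> {"op": "play_rows", "data": {"rows": [[100,[0,0,-0.03],[0,0,0]],[100,[-0.1,0,-0.03],[0,0,0]],[100,[-0.2,0,-0.03],[0,0,0]],[100,[-0.3,0,-0.03],[0,0,0]],[100,[-0.4,0,-0.03],[0,0,0]],[100,[-0.5,0,-0.03],[0,0,0]],[100,[-0.5,0,-0.03],[0,0,0]]]}}

```text
clock: 23.03
eef_pos: [480.9, -75.3, 58.8]
tcp_rot: [-3.141, -0.009, 2.829]
contact_force: [-15.1, 7.7, 21.1]
opening: 0.756
```

```bash
python3 - <<'E'
from h import *
s=st(); print(s['contact_force']@EX,s['contact_force']@EY)
shot('scene','s12')
p=cv2.imread('pics/s12.png');cv2.imwrite('pics/c21.png',cv2.resize(p[200:280,290:390],None,fx=7,fy=7,interpolation=cv2.INTER_CUBIC))
E
```

```text
t 23.03 pos [480.91 -75.26  58.81] rot [-3.1412 -0.0088  2.8294] F [-15.13   7.7   21.15] op 0.756 q [-0.16  0.39  2.05  0.    0.7  -1.42]
-16.764737564204307 2.663557566820019
```

View pics/c21.png

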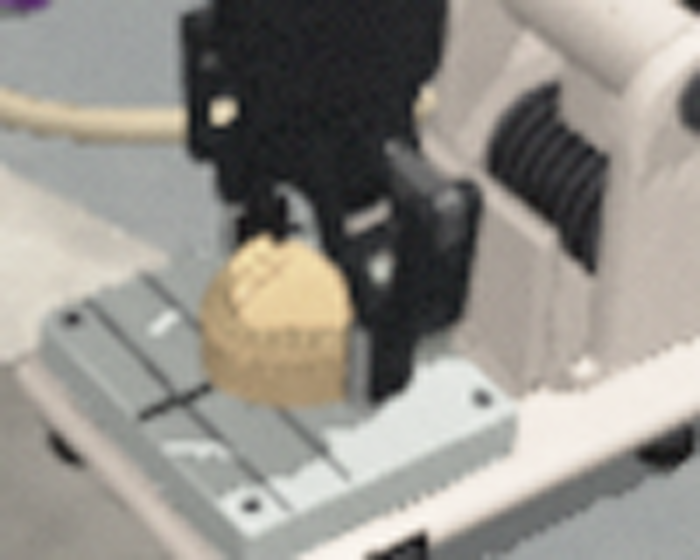

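>>> {"op": "play_rows", "data": {"rows": [[100,[0.5,0,-0.05],[0,0,0]],[100,[0.5,0,-0.05],[0,0,0]],[100,[0.5,0,-0.05],[0,0,0]]]}}

```text
clock: 23.33
eef_pos: [480.6, -75.1, 59.4]
tcp_rot: [3.142, 0.001, 2.83]
contact_force: [-0.2, -0.3, -2.3]
opening: 0.754
```

```bash
python3 - <<'E'
from h import *
s=st(); print(s['contact_force']@EX,s['contact_force']@EY)
D=np.load('pics/s12.npz')
O=np.array([463.8,-70.6])+57.5*EX[:2]
c=cloud('scene',D['d']).reshape(-1,3); col=D['p'].reshape(-1,3).astype(int); ok=D['d'].ravel()>0
q=c[:,:2]-O; x=q@EX[:2];y=q@EY[:2]
cast=ok&(col[:,0]>col[:,2]+45)&(col[:,0]>120)&(abs(x+57)<70)&(abs(y)<60)
print('cast pts',cast.sum(),'x',np.percentile(x[cast],[0,2,50,98,100]),'y',np.percentile(y[cast],[0,2,50,98,100]),'z',np.percentile(c[cast,2],[0,2,98,100]))
m=ok&(abs(y)<50)&(x>-110)&(x<10)
H=np.full((24,20),-1);Cc=np.zeros((24,20),int)
for i in np.where(m)[0]:
    a=int((x[i]+110)//5);b=int((y[i]+50)//5)
    if c[i,2]>H[a,b]: H[a,b]=c[i,2];Cc[a,b]=cast[i]
print(list(range(-50,50,5)));[print(-110+5*i,' '.join(('%4d'%v)+('c' if k else ' ') for v,k in zip(H[i],Cc[i]))) for i in range(24)]
E
```

```text
t 23.33 pos [480.62 -75.08  59.37] rot [3.1416e+00 7.0000e-04 2.8299e+00] F [-0.25 -0.31 -2.3 ] op 0.754 q [-0.16  0.39  2.06 -0.    0.69 -1.42]
-0.13928256658692936 -0.3697839848246897
cast pts 403 x [-82.37107243 -81.28210703 -57.13706298 -24.63328447 -11.4371198 ] y [-59.62765483 -32.21747117  -5.29472786  28.17096683  45.0374622 ] z [ 65.12047416  69.79092957 116.87333794 470.3914081 ]
[-50, -45, -40, -35, -30, -25, -20, -15, -10, -5, 0, 5, 10, 15, 20, 25, 30, 35, 40, 45]
-110   68    67    68    67    68    66    68    68    65    68    70    68    67    67    68    66   467   462   409   408 
-105   67    67    67    68    68    67    66    66    66    68    67    67    67    64    64    65   460   461   399   404 
-100   67    68    67    67    67    68    67    67    67    -1    67    65    65    65    66    64   453   454   396   395 
-95   67    67    67    68    67    68    68    67    67    68    67    65    64    66    64    64   448   443   392   390 
-90   68    68    66    67    67    66    68    67    67    67    65    64    65    64    66   409   412   443   383   3
[... 1653 characters left out ...]
3    -1    -1    -1    -1    -1    -1    -1    -1    -1    -1    -1    -1    -1    -1 
-15   66    69    67   331   326   232    -1    -1    -1    -1    77    78    -1    -1    -1    69c   -1    -1    -1    65c
-10   66    68    67    75   312   268   231    -1    -1    -1    78    80    79    -1    -1    -1    -1    -1    64    66 
-5   67    -1    67    67    68   268    -1    -1    -1    -1    -1    -1    78    -1    -1    -1    -1    -1    -1    -1 
0   -1    -1    -1    -1    -1    -1    -1    -1    -1    -1    -1    -1    -1    -1    -1    -1    -1    -1    -1    -1 
5   -1    -1    -1    -1    -1    -1    -1    -1    -1    -1    -1    -1    -1    -1    -1    -1    -1    -1    -1    -1
```

```bash
python3 - <<'E'
from h import *
a=cv2.imread('pics/s11.png')[210:265,310:365];b=cv2.imread('pics/s12.png')[210:265,310:365]
cv2.imwrite('pics/c22.png',np.hstack([cv2.resize(i,None,fx=7.2,fy=7.2,interpolation=cv2.INTER_CUBIC) for i in(a,b)]))
E
```

```text
(no output)
```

View pics/c22.png

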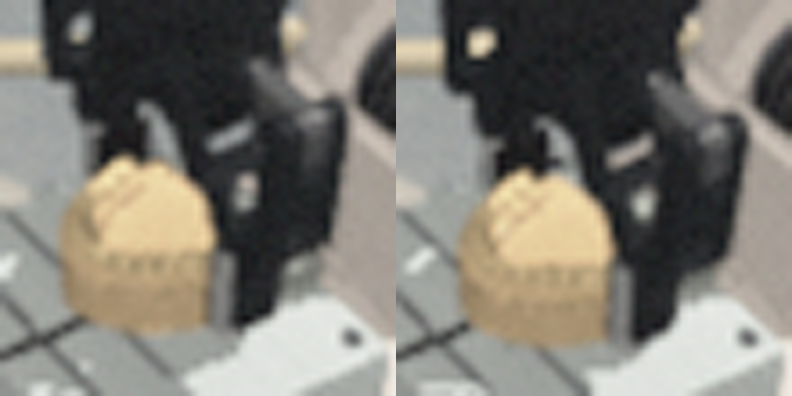

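```bash
python3 - <<'E'
from h import *
f=lambda P:((proj('scene',P)-[310,210])*7.2+[396,0]).round().astype(int).tolist()
p=np.array([480.9,-75.3,0])
for z in (59,63,67,71): print(z,[f(p-o*EY+x*EX+[0,0,z]) for o,x in((33,-11),(33,11),(41,-11),(41,11),(47,-11),(47,11))])
o=p-15*EX
for z in(63,65,67): print('cast',z,[f(o+x*EX+y*EY+[0,0,z]) for x,y in((8,-33),(24,-33),(30,-27),(-30,0),(-10,-25))])
F=np.array([503.1,-82.6,0])
print('fence',[f(F+y*EY+[0,0,z]) for y,z in((-29,65),(-29,79),(29,79))])
p=np.load('pics/s7.npz')['p'][:,:,::-1]; im=cv2.resize(p[205:265,315:375],None,fx=10,fy=10,interpolation=cv2.INTER_CUBIC).copy()
g=lambda P:tuple(int(v) for v in ((proj('scene',P)+.5-[315,205])*10))
for q in([F-29*EY+[0,0,65],F-29*EY+[0,0,79],F+29*EY+[0,0,79],F+29*EY+[0,0,65]],): cv2.polylines(im,[np.array([g(x) for x in q])],True,(0,0,255),1)
cv2.line(im,g(F+[0,0,65]),g(F-80*EX+[0,0,65]),(0,255,0),1)
cv2.imwrite('pics/c23.png',im)
E
```

```text
59 [[598, 360], [653, 335], [613, 374], [667, 349], [624, 384], [678, 359]]
63 [[599, 351], [653, 326], [613, 365], [668, 340], [624, 375], [679, 350]]
67 [[599, 341], [654, 317], [614, 355], [668, 330], [625, 366], [679, 341]]
71 [[600, 332], [654, 308], [614, 346], [669, 321], [625, 357], [680, 331]]
cast 63 [[609, 346], [648, 328], [652, 311], [456, 332], [550, 353]]
cast 65 [[609, 341], [649, 324], [652, 307], [456, 327], [550, 348]]
cast 67 [[609, 337], [649, 319], [653, 302], [456, 323], [550, 343]]
fence [[676, 301], [679, 269], [577, 177]]
```

View pics/c23.png

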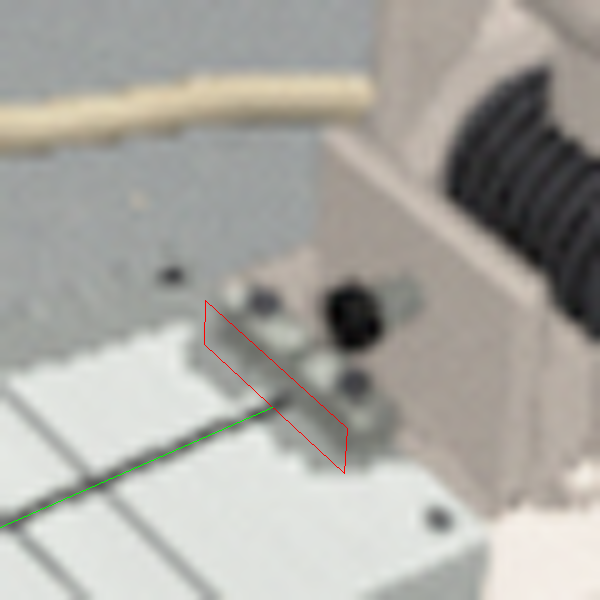

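The push stubbed on the table: Fz rose along with Fx while the vision-estimated gap to the fence was still about 5–10 mm. The cast is now just clear of the table, so I'll advance with a hair of clearance.

>>> {"op": "play_rows", "data": {"rows": [[100,[0,0,-0.04],[0,0,0]],[100,[-0.1,0,-0.04],[0,0,0]],[100,[-0.2,0,-0.04],[0,0,0]],[100,[-0.2,0,-0.04],[0,0,0]]]}}

```text
clock: 23.67
eef_pos: [482.8, -75.8, 59.8]
tcp_rot: [3.142, 0.001, 2.83]
contact_force: [0.0, 0.0, -2.4]
opening: 0.757
```

>>> {"op": "play_rows", "data": {"rows": [[100,[-0.1,0,0],[0,0,0]],[100,[-0.2,0,0],[0,0,0]],[100,[-0.2,0,0],[0,0,0]]]}}

```text
clock: 23.92
eef_pos: [484.5, -76.3, 59.8]
tcp_rot: [3.142, 0.0, 2.83]
contact_force: [0.2, 0.3, -2.3]
opening: 0.75
```

>>> {"op": "play_rows", "data": {"rows": [[100,[-0.07,0,0],[0,0,0]],[100,[-0.14,0,0],[0,0,0]],[100,[-0.14,0,0],[0,0,0]]]}}

```text
clock: 24.17
eef_pos: [485.7, -76.7, 59.9]
tcp_rot: [3.142, 0.0, 2.83]
contact_force: [0.6, 0.2, -1.9]
opening: 0.76
```

>>> {"op": "play_rows", "data": {"rows": [[100,[-0.07,0,0],[0,0,0]],[100,[-0.14,0,0],[0,0,0]],[100,[-0.14,0,0],[0,0,0]]]}}

```text
clock: 24.42
eef_pos: [487.0, -77.1, 59.8]
tcp_rot: [3.142, 0.0, 2.83]
contact_force: [0.6, 0.1, -2.2]
opening: 0.757
```

>>> {"op": "play_rows", "data": {"rows": [[100,[-0.05,0,0],[0,0,0]],[100,[-0.1,0,0],[0,0,0]],[100,[-0.1,0,0],[0,0,0]]]}}

```text
clock: 24.67
eef_pos: [487.9, -77.4, 59.8]
tcp_rot: [-3.142, 0.0, 2.83]
contact_force: [-0.9, -0.2, -2.7]
opening: 0.757
```

>>> {"op": "play_rows", "data": {"rows": [[100,[-0.05,0,0],[0,0,0]],[100,[-0.1,0,0],[0,0,0]],[100,[-0.1,0,0],[0,0,0]]]}}

```text
clock: 24.92
eef_pos: [488.9, -77.7, 59.8]
tcp_rot: [3.142, 0.0, 2.83]
contact_force: [-0.3, 0.3, -2.0]
opening: 0.753
```

```bash
python3 - <<'E'
from h import *
s=st(); print(s['contact_force']@EX,s['contact_force']@EY)
E
```

```text
t 24.92 pos [488.87 -77.72  59.85] rot [3.1416e+00 2.0000e-04 2.8299e+00] F [-0.31  0.32 -2.01] op 0.753 q [-0.16  0.4   2.04 -0.    0.7  -1.42]
-0.3943863950305531 0.20816201507456644
```

>>> {"op": "play_rows", "data": {"rows": [[100,[-0.05,0,0],[0,0,0]],[100,[-0.1,0,0],[0,0,0]],[100,[-0.1,0,0],[0,0,0]]]}}

```text
clock: 25.17
eef_pos: [489.7, -78.0, 59.8]
tcp_rot: [3.142, 0.0, 2.83]
contact_force: [-1.1, 0.4, -2.8]
opening: 0.759
```

>>> {"op": "play_rows", "data": {"rows": [[100,[-0.05,0,0],[0,0,0]],[100,[-0.1,0,0],[0,0,0]],[100,[-0.1,0,0],[0,0,0]]]}}

```text
clock: 25.42
eef_pos: [489.8, -78.1, 59.7]
tcp_rot: [-3.141, -0.002, 2.83]
contact_force: [-2.8, 2.2, 0.2]
opening: 0.755
```

```bash
python3 - <<'E'
from h import *
s=st(); print(s['contact_force']@EX,s['contact_force']@EY)
shot('scene','s13')
p=cv2.imread('pics/s13.png');cv2.imwrite('pics/c24.png',cv2.resize(p[200:270,300:380],None,fx=8,fy=8,interpolation=cv2.INTER_CUBIC))
E
```

```text
t 25.42 pos [489.81 -78.08  59.66] rot [-3.1415e+00 -1.7000e-03  2.8298e+00] F [-2.79  2.18  0.16] op 0.755 q [-0.16  0.4   2.04  0.    0.71 -1.42]
-3.3268314934721532 1.2143576522151287
```

View pics/c24.png

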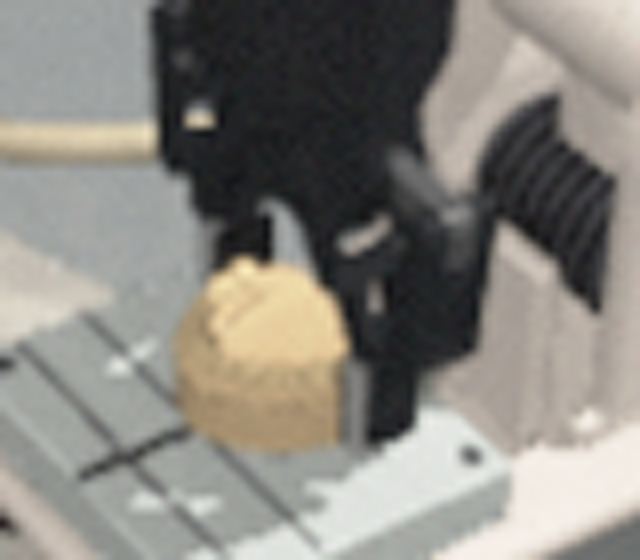

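>>> {"op": "play_rows", "data": {"rows": [[100,[0.1,0,0],[0,0,0]],[100,[0.1,0,0.03],[0,0,0]],[100,[0.1,0,0.07],[0,0,0]],[100,[0.1,0,0.07],[0,0,0]],[100,[0.1,0,0.07],[0,0,0]]]}}

```text
clock: 25.88
eef_pos: [489.8, -78.0, 59.1]
tcp_rot: [-3.142, 0.0, 2.83]
contact_force: [-1.0, 0.3, -1.3]
opening: 0.755
```

```bash
python3 - <<'E'
from h import *
s=st(); print(s['contact_force']@EX,s['contact_force']@EY)
E
```

```text
t 25.88 pos [489.79 -78.03  59.12] rot [-3.1416e+00  2.0000e-04  2.8298e+00] F [-0.98  0.3  -1.29] op 0.755 q [-0.16  0.4   2.04 -0.    0.7  -1.42]
-1.0206734807052014 -0.019970552276814435
```

>>> {"op": "play_rows", "data": {"rows": [[100,[-0.07,0,0],[0,0,0]],[100,[-0.14,0,0],[0,0,0]],[100,[-0.14,0,0],[0,0,0]],[100,[-0.14,0,0],[0,0,0]]]}}

```text
clock: 26.22
eef_pos: [489.8, -78.1, 59.0]
tcp_rot: [-3.141, -0.002, 2.83]
contact_force: [-6.3, 2.3, 2.1]
opening: 0.757
```

```bash
python3 - <<'E'
from h import *
s=st(); print(s['contact_force']@EX,s['contact_force']@EY)
E
```

```text
t 26.22 pos [489.85 -78.12  58.95] rot [-3.1414e+00 -2.4000e-03  2.8298e+00] F [-6.32  2.31  2.1 ] op 0.757 q [-0.16  0.4   2.04  0.    0.7  -1.42]
-6.72748008734648 0.24719343179188644
```

>>> {"op": "play_rows", "data": {"rows": [[100,[-0.03,0,0],[0,0,0]],[100,[-0.06,0,0],[0,0,0]],[100,[-0.06,0,0],[0,0,0]],[100,[-0.06,0,0],[0,0,0]]]}}

```text
clock: 26.55
eef_pos: [489.9, -78.1, 58.9]
tcp_rot: [-3.141, -0.003, 2.83]
contact_force: [-7.1, 3.2, 4.8]
opening: 0.759
```

```bash
python3 - <<'E'
from h import *
s=st(); print(s['contact_force']@EX,s['contact_force']@EY)
E
```

```text
t 26.55 pos [489.87 -78.1   58.93] rot [-3.1414 -0.0035  2.8299] F [-7.09  3.23  4.82] op 0.759 q [-0.16  0.4   2.04  0.    0.71 -1.42]
-7.744037443108303 0.8904457381336786
```

>>> {"op": "play_rows", "data": {"rows": [[100,[-0.03,0,-0.02],[0,0,0]],[100,[-0.07,0,-0.05],[0,0,0]],[100,[-0.07,0,-0.05],[0,0,0]],[100,[-0.07,0,-0.05],[0,0,0]]]}}

```text
clock: 26.88
eef_pos: [489.8, -78.1, 59.0]
tcp_rot: [-3.141, -0.005, 2.83]
contact_force: [-7.7, 4.2, 2.0]
opening: 0.757
```

```bash
python3 - <<'E'
from h import *
s=st(); print(s['contact_force']@EX,s['contact_force']@EY)
E
```

```text
t 26.88 pos [489.85 -78.12  59.01] rot [-3.1413 -0.0049  2.8298] F [-7.65  4.18  1.98] op 0.757 q [-0.16  0.4   2.04  0.    0.71 -1.42]
-8.565071582261885 1.6203133650733272
```

>>> {"op": "play_rows", "data": {"rows": [[100,[0.08,0,0],[0,0,0]],[100,[0.15,0,0],[0,0,0]],[100,[0.15,0,0],[0,0,0]]]}}

```text
clock: 27.13
eef_pos: [489.8, -78.1, 59.2]
tcp_rot: [-3.141, -0.002, 2.83]
contact_force: [-3.7, 2.5, -4.3]
opening: 0.758
```

```bash
python3 - <<'E'
from h import *
s=st(); print(s['contact_force']@EX,s['contact_force']@EY)
E
```

```text
t 27.13 pos [489.79 -78.13  59.2 ] rot [-3.1414e+00 -1.9000e-03  2.8298e+00] F [-3.72  2.51 -4.35] op 0.758 q [-0.16  0.4   2.04  0.    0.7  -1.42]
-4.312616072053375 1.2450061421664325
```

>>> {"op": "play_rows", "data": {"rows": [[50,[0,0,0],[0,0,0]],[0,[0,0,0],[0,0,0]],[0,[0,0,0],[0,0,0]],[0,[0,0,0],[0,0,0]],[0,[0,0,0],[0,0,0]],[0,[0,0,0],[0,0,0]]]}}

```text
clock: 27.63
eef_pos: [491.2, -78.5, 59.8]
tcp_rot: [3.141, 0.001, 2.83]
contact_force: [-0.1, -0.0, -0.1]
opening: 1.0
```

```bash
python3 - <<'E'
from h import *
s=st(); print(s['contact_force']@EX,s['contact_force']@EY)
shot('scene','s14')
p=cv2.imread('pics/s14.png');cv2.imwrite('pics/c25.png',cv2.resize(p[200:270,300:380],None,fx=8,fy=8,interpolation=cv2.INTER_CUBIC))
E
```

```text
t 27.63 pos [491.18 -78.47  59.8 ] rot [3.1415e+00 7.0000e-04 2.8297e+00] F [-0.09 -0.03 -0.15] op 1.0 q [-0.16  0.4   2.04 -0.    0.7  -1.42]
-0.0813974161821601 -0.0533463991930941
```

View pics/c25.png

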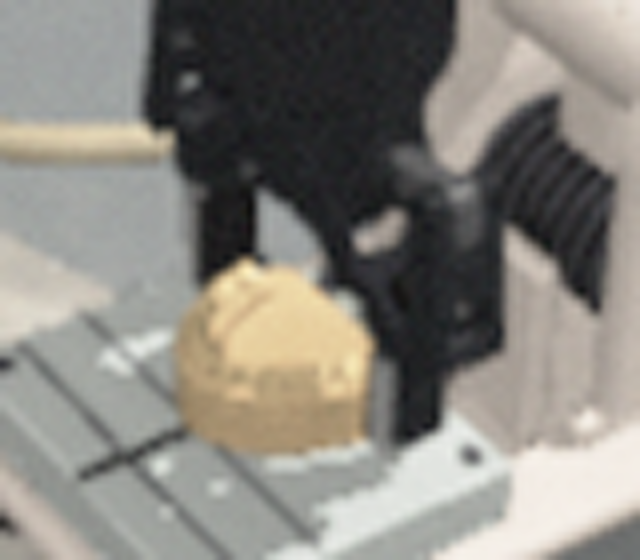

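The fingers are open and clear on both sides, the force reads about zero, and the cast is standing at the fence. Next I'll go straight up, move away and check.

>>> {"op": "play_rows", "data": {"rows": [[0,[0,0,-1],[0,0,0]],[0,[0,0,-3],[0,0,0]],[0,[0,0,-6],[0,0,0]],[0,[0,0,-10],[0,0,0]],[0,[0,0,-13],[0,0,0]],[0,[2,4,-14],[0,0,0]],[0,[2,8,-14],[0,0,0]],[0,[2,12,-14],[0,0,0]],[0,[2,16,-14],[0,0,0]],[0,[2,20,-14],[0,0,0]],[0,[2,24,-14],[0,0,0]],[0,[2,28,-14],[0,0,0]]]}}

```text
clock: 28.68
eef_pos: [557.9, 196.3, 200.6]
tcp_rot: [3.141, 0.001, 2.83]
contact_force: [0.9, -0.4, -0.2]
opening: 0.996
```

>>> {"op": "play_rows", "data": {"rows": [[0,[0,2,0],[0,0,0]],[0,[0,2,0],[0,0,0]],[0,[0,2,0],[0,0,0]],[0,[0,2,0],[0,0,0]],[0,[0,2,0],[0,0,0]]]}}

```text
clock: 29.1
eef_pos: [563.4, 212.1, 199.9]
tcp_rot: [-3.141, -0.0, 2.829]
contact_force: [0.7, -0.3, 0.1]
opening: 1.002
```

```bash
python3 - <<'E'
from h import *
st();shot('scene','s15');shot('top','t15')
S=cv2.imread('pics/s15.png');T=cv2.imread('pics/t15.png')
cv2.imwrite('pics/c26.png',np.hstack([cv2.resize(S[150:290,290:430],(400,400),interpolation=cv2.INTER_CUBIC),cv2.resize(T[165:265,300:400],(400,400),interpolation=cv2.INTER_CUBIC)]))
O=np.array([463.8,-70.6])+57.5*EX[:2]
for n,t in(('scene','s15'),('top','t15')):
    D=np.load(f'pics/{t}.npz');c=cloud(n,D['d']);hsv=cv2.cvtColor(D['p'],cv2.COLOR_RGB2HSV)
    q=c[...,:2]-O;x=q@EX[:2];y=q@EY[:2]
    m=(hsv[...,1]>62)&(abs(x+45)<50)&(abs(y)<45)&(c[...,2]>62)&(c[...,2]<105)
    k,l,s_,ce=cv2.connectedComponentsWithStats(m.astype(np.uint8));i=1+np.argmax(s_[1:,4]);m=l==i
    print(n,m.sum(),'px',ce[i],'x',np.percentile(x[m],[0,2,98,100]),'y',np.percentile(y[m],[0,2,50,98,100]),'z',np.percentile(c[m][:,2],[2,98]))
    ct=max(cv2.findContours(m.astype(np.uint8),0,1)[0],key=cv2.contourArea)[:,0]
    P=np.array([onplane(n,u,v,80)[:2] for u,v in ct],np.float32);print(cv2.minAreaRect(P))
E
```

```text
t 29.1 pos [563.37 212.13 199.85] rot [-3.1411e+00 -2.0000e-04  2.8289e+00] F [ 0.72 -0.3   0.1 ] op 1.002 q [ 0.36  0.35  1.71 -0.    1.08 -0.9 ]
scene 490 px [334.80408163 245.55510204] x [-74.23283969 -73.09188933 -15.38750036  -8.92524193] y [-33.77302933 -32.93116726 -10.30890156  24.49725079  29.44761222] z [68.8169634  94.47671477]
((482.5714416503906, -79.56896209716797), (84.31475830078125, 66.97346496582031), 34.95514678955078)
top 375 px [342.2        225.00533333] x [-74.008721   -72.49585117 -17.27202396 -14.81215101] y [-31.65073502 -28.94656116  -0.47559251  29.31151309  31.93493391] z [76.87129039 98.15700012]
((475.4622802734375, -74.2669677734375), (63.91301727294922, 60.076229095458984), 73.83341217041016)
```

View pics/c26.png

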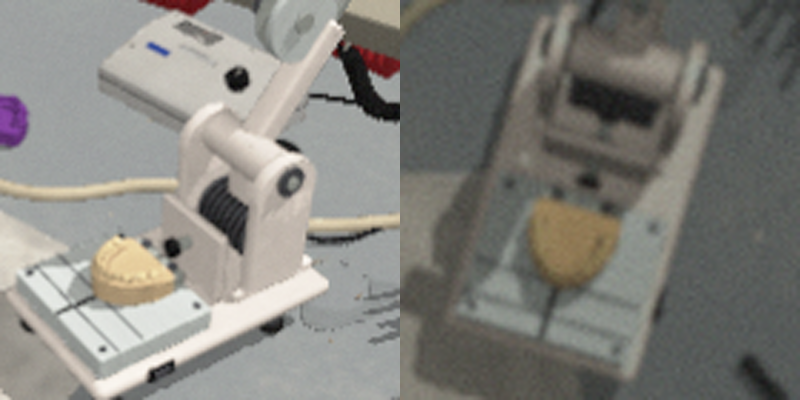

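View pics/s15.png

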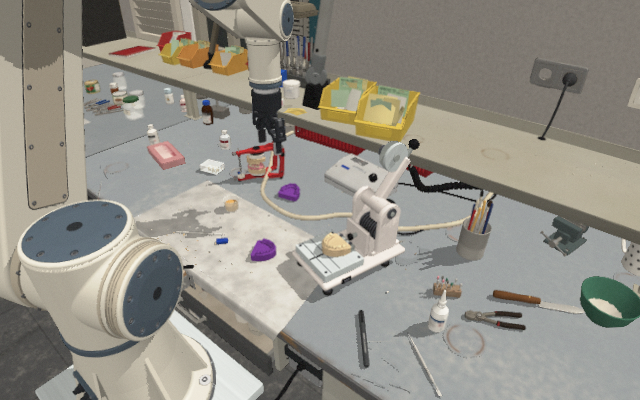

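```bash
python3 - <<'E'
from h import *
D=np.load('pics/t15.npz');p=D['p'];x0,x1,y0,y1=324,362,206,246
s=cv2.resize(cv2.GaussianBlur(cv2.cvtColor(p,cv2.COLOR_RGB2HSV)[:,:,1],(3,3),0)[y0:y1,x0:x1],None,fx=8,fy=8,interpolation=cv2.INTER_CUBIC)
t,m=cv2.threshold(s,0,255,cv2.THRESH_OTSU)
c=max(cv2.findContours(m,cv2.RETR_EXTERNAL,cv2.CHAIN_APPROX_NONE)[0],key=cv2.contourArea)[:,0]
uv=(c+0.5)/8-0.5+[x0,y0]
P=np.array([onplane('top',u,v,83)[:2] for u,v in uv]); O=np.array([463.8,-70.6])+57.5*EX[:2]
q=P-O;x=q@EX[:2];y=q@EY[:2];print(x.min(),x.max(),y.min(),y.max())
sel=(y>y.min()+12)&(y<y.max()-12)&(x>x.mean()+8)
k=np.polyfit(y[sel],x[sel],1);print('heel yaw rel rad',-np.arctan(k[0]),'x at mid',np.polyval(k,0))
E
```

```text
-77.12683397389748 -14.671823842225026 -32.031923731571474 32.76669554201555
heel yaw rel rad 0.011406703653637868 x at mid -15.968064734843296
```

The checks agree: the heel lies at −16 mm, which is the fence face, 0.011 rad off square and centred. The arm rests open. Handing in.

```bash
python3 - <<'E'
from h import *
st(); print(r.sign_off())
E
```

```text
t 29.2 pos [563.62 212.16 199.91] rot [-3.1415e+00  1.0000e-04  2.8285e+00] F [-0.55  0.33 -0.66] op 1.001 q [ 0.36  0.35  1.71 -0.    1.08 -0.9 ]
the job is handed in; nothing more can be done
None
```

The saw is loaded and I handed the job in at about 29 s of the 72 s allowed; no verdict was reported.

**Arm:** I gripped the black knob and swung it along its arc past balance. I let it down slowly until the pull reversed to about −0.7 N at roughly 2.26 rad, which I took as the rubber stop. Then I let go, and it has stayed there in every picture since.

**Cast:** I set the cream cast at the fence, pressed with about 8.6 N on the wrist reading, eased off to about 4 N and let go.
- **Position:** the heel was on the fence face to within camera accuracy (about 2 mm), with the cast centred to about 1 mm.
- **Squareness:** a line fitted to the heel in the top view was 0.011 rad off square. A coarser rectangle fit gave about 0.03; both are within the 0.05 limit.
- **Robot:** the fingers were open and clear at the end. I saw no bystander out of place in the last picture, though I did not measure their positions.

**What disagreed:** the first push stubbed on the table about 9 mm short of the fence, with a peak of about 17 N sideways and 21 N upward. I backed off, lifted the cast just clear of the table, moved it up to the fence and then pressed.

The stop force and the fence force could not be read directly. Both are inferred from the wrist force.

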